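Dry the rinsed beakers at the silversmith's bench

ROBOT

A 7-joint arm with a two-finger parallel gripper is mounted at the origin on the work surface. World frame = base frame: x ahead of the robot, y to its left, z up, the work surface at z = 0. Lengths are in m, angles in rad, forces in N, time in s.
With the tool pointing down it reaches from about 0.4 to 0.875 m from the base axis. Payload 6.5 kg.
Tool frame: the origin (TCP) lies at the very end of the fingers, on their centre line; the grasp point (between the pads) lies 19 mm behind it (grasp_offset is the distance from the TCP to the grasp point, in m); z points along the fingers, y is the line along which they close (so a half turn about z gives the same grasp; the last joint's range is limited). The gripper opens to 85 mm and grips with 20 to 120 N. Pads are 22 mm wide; open, the fingers measure 114 mm over their backs; the gripper's body (76 mm by 85 mm) begins 54 mm behind the grasp point. The pads swing forward as they close: fully open they stand 13 mm farther back than shut.
Start: joints at [1.257, 0.536, -0.004, 1.538, 0.003, 1.067, -0.071], TCP at [0.159, -0.63, 0.231] pointing down, gripper open.
Joint ranges: [-2.7, 2.7], [-0.37, 2.16], [-1.27, 1.26], [0.24, 2.4], [-1.31, 4.45], [0.19, 1.91], [-2.76, 2.76]. Speed limits (rad/s): [2.39, 2.39, 3.14, 3.14, 3.14, 3.14, 3.14].

INTERFACE

Orientations are given as a rotation vector (axis times angle).
In Python, from rig import state, read_camera, get_calibration, sign_off, grasp_offset gives the robot as it stands.
- The arm moves only by the tool drive_tool, never from a script. Its argument "series" is a list of rows, each a list of 6 numbers: the shift along the tool's x, y, z in m, then the turn, a rotation vector about the tool's x, y, z in rad. In form: [[dx, dy, dz, wx, wy, wz], ...]. A call has 1 to 20 rows; each row is the pose to reach, as a shift and turn from the pose commanded when the call began, along the tool's axes at that moment; what a row does not reach only later rows make up. A row lasts 1/10 s, in which the tool goes at most 50 mm and 8.59 degrees, less where a joint would pass 70% of its speed; a pose out of reach is approached as far as the arm can. A call with a gripper value outside its range is refused whole. "claw" is the opening, from -1 (shut) to 1 (fully open), set as the call begins (left out, the last holds). The fingers move at their own pace and stop on an object; "squeeze" is the grip in N (left out, the last holds). Time passes only in rows, so rows that repeat a pose let the fingers close. It gives the time, the measured TCP pose, the force, the opening and the grip force at its end, in the units of the state.
- state(): the state, without advancing time (a new reading comes with each control period).
- read_camera(name): name is "scene" or "top" or "wrist"; returns (picture, depth): 384x512x3 uint8, blue, green, red; 384x512 float32, m along the optical axis (not along the pixel's ray), 0 where there is no reading.
- get_calibration(name): a dict with "intrinsics" (3x3 intrinsics, pixels), "k1" (the pictures are not rectified: a ray, as slopes to the right and down, at radius r is drawn at 1 + k1 r^2 times it, then the intrinsics apply), "position" and "attitude" of the camera in the world; the wrist camera has in their place "T_tool_cam" (4x4, takes a point from camera to tool coordinates, whose origin is the TCP and whose axes are the flange's). Camera axes: x right, y up, looking along -z (the intrinsics and any distortion apply to the point x, -y, -z); pixel columns grow to the right and rows downward; lengths in m; the calibration is good to about 2 mm. A picture is of the moment at which its call begins: read the wrist's pose just before it. get_calibration takes no time and is no camera call.
- sign_off(): hands the job in; it is judged then, once.
The state is a dict: "t": time; "joints": joint angles; "qvel": joint speeds; "tau": joint torques, N m; "tcp_pos": TCP position; "eef_rot": TCP orientation; "contact_force": force on the tool from outside, world axes, zero at the start; "moment": the same for the moment, N m; "gripper_width": finger opening in m; "finger_force": force on a finger pad.
Only numpy, scipy, OpenCV 4.12 (cv2) and the standard library are available. Lean on these libraries where they do the work, as an engineer would, in place of code of your own. Each camera call takes 0.05 s, during which the arm holds its last target. There are 200 camera calls.

TASK

Draw the locking pin straight up out of its bore and park it upright in the open-sided notch of the drying rack, pushed in with its collar resting on the bracket; then pull the empty carriage by its upright grip away from the blower, as far as it goes. Turn each of the two or three rinsed silver beakers that lie on the sloping draining board upside down over a peg of its own, right down so that its rim stands flat on the carriage, and when all are on, slide the loaded carriage all the way back to the blower to dry them, leaving the pin in the notch. Do not disturb the hammer, the jar or the steel block.

Things in the scene. Friction and masses are not known exactly. Their poses are not given: they have to be found in the camera images.
- beaker1: square silver beaker with cut corners, one of up to 3 alike (None if absent): 44 x 44 mm over its flats (which face its x and y axes), corners cut by 5 mm, 80 mm high, walls 3 mm, base 4 mm, 90 g. Origin: centre of the base's outside; z axis points from base to open mouth (rim at 80 mm). At the start it lies on its side on the draining board, mouth down the slope
- beaker2: square silver beaker with cut corners, one of up to 3 alike (None if absent): 44 x 44 mm over its flats (which face its x and y axes), corners cut by 5 mm, 80 mm high, walls 3 mm, base 4 mm, 90 g. Origin: centre of the base's outside; z axis points from base to open mouth (rim at 80 mm). At the start it lies on its side on the draining board, mouth down the slope
- beaker3: square silver beaker with cut corners, one of up to 3 alike (None if absent): 44 x 44 mm over its flats (which face its x and y axes), corners cut by 5 mm, 80 mm high, walls 3 mm, base 4 mm, 90 g. Origin: centre of the base's outside; z axis points from base to open mouth (rim at 80 mm). At the start it lies on its side on the draining board, mouth down the slope
- drainer: fixed draining board of pale wood, 167 mm (x) by 380 mm (y), sloping 22 deg down towards its own +x (the robot's right); top surface 46 mm above the bench at its middle (80 mm at the high edge, 12 mm at the low edge), 8 mm high lip along the low edge, 10 mm high strips along the two ends. Origin on the bench below its middle
- peg1 (a point): foot of drying peg 1 of 3 on the carriage: a pale wooden dowel 24 mm in diameter, 55 mm high with a tapered top, upright on the carriage plate. Point: on the dowel's axis at the plate's upper surface (26 mm above the bench). Pegs stand in a row along the rack's y axis, 90 mm apart; axes are the rack's (z up)
- peg2 (a point): foot of drying peg 2 of 3 on the carriage: a pale wooden dowel 24 mm in diameter, 55 mm high with a tapered top, upright on the carriage plate. Point: on the dowel's axis at the plate's upper surface (26 mm above the bench). Pegs stand in a row along the rack's y axis, 90 mm apart; axes are the rack's (z up)
- peg3 (a point): foot of drying peg 3 of 3 on the carriage: a pale wooden dowel 24 mm in diameter, 55 mm high with a tapered top, upright on the carriage plate. Point: on the dowel's axis at the plate's upper surface (26 mm above the bench). Pegs stand in a row along the rack's y axis, 90 mm apart; axes are the rack's (z up)
- carriage (a joint): travel in m of the aluminium carriage (plate 70 x 260 mm; carries the pegs, the grip and the lug with the bore) along the rack's -y axis, away from the green blower: 0 at the start, at its end stop beside the blower, where the pin locks it; 0.10 at the other end stop, for loading. About 5 N of friction
- grip (a point): top centre of the carriage's upright round dark-wood grip, 20 mm in diameter, 58 mm high from the plate (top 84 mm above the bench), 55 mm to the rack's +x of the row of pegs, 45 mm to +y of peg 2
- pin: steel locking pin with a brass grip, upright at the start in the carriage's bore. Origin: on its axis at the underside of the collar. Above: collar 24 mm in diameter, 5 mm thick, then a square brass grip 14 x 14 mm up to 41 mm above the origin (faces along its x and y). Below: stem 9 mm in diameter, 38 mm long. z axis up along the pin. 70 g
- bore (a point): mouth of the 11 mm bore in the carriage's lug (top 48 mm above the bench), into which the pin is put; the hole runs on into a fixed block below. 67 mm to the rack's +x of the row of pegs, 40 mm to -y of peg 2
- notch (a point): parking notch: a slot 13 mm wide, 29 mm long in a fixed steel plate 8 mm thick, 40 mm wide, top 60 mm above the bench; open above, below and towards the rack's +x. Point: on the plate's top, where the parked pin's axis belongs, 6.5 mm from the slot's closed (-x) end. Axes: x out of the slot, y towards the blower, z up
- hammer: bystander: a loose hammer, 240 mm long, on the bench beside the draining board; leave alone
- jar: bystander: a loose amber glass jar with a metal lid, 56 mm in diameter, 60 mm high; origin under its centre; leave alone
- block: bystander: a loose dark steel bench block 60 x 60 x 25 mm; origin under its centre; leave alone
There are look-alikes about, which are no part of the job. What is shaped like the beaker2 but black, purple or yellow is not meant.

How it is judged:
By the outcome, as a careful person would: the job done as asked, in the order asked, and still so for the second after the job is handed in, with the robot touching nothing.
Of beaker1, beaker2, beaker3 only 2 to 3 are there at a start; the rules pass over those that are not, and their reading is None.
At some moment in a run one of beaker1, beaker2, beaker3 may be knocked a few centimetres aside while the robot is not near it.
It also fails if it takes over 210 s, if anything falls off the work surface, if the arm or the gripper's body presses on something with over 40 N, if the wrist force passes 120 N, or if a joint passes its speed limit or range.

## Working session

There is one attempt and no reset: what is moved stays moved. The work goes in short steps, Python scripts to look and compute and a tool call to move; the robot and the scene stay as the last step left them, time stands still between calls to the robot, and variables do not carry over. Pictures are saved under pics/ and viewed, at most 14 in all, crops included, and the job is handed in when it is done.

Besides the shell and the picture viewer there is one more tool, called in YAML: its name, and indented under it one key for each argument. drive_tool: Moves the arm, as the interface text tells. Its arguments: {"type":"object","properties":{"series":{"type":"array","items":{"type":"array","items":{"type":"number"}}},"claw":{"type":"number"},"squeeze":{"type":"number"}},"required":["series"]}

```bash
ls; mkdir -p pics
cat > h.py <<'E'
import numpy as np, cv2
from scipy.spatial.transform import Rotation as R
from rig import *
def pose():
    s=state(); return np.array(s["tcp_pos"]),R.from_rotvec(s["eef_rot"])
def cam(name):
    p,r=pose(); img,d=read_camera(name); c=get_calibration(name)
    if name=="wrist":
        T=np.eye(4);T[:3,:3]=r.as_matrix();T[:3,3]=p;M=T@np.array(c["T_tool_cam"])
    else:
        M=np.eye(4);a=np.array(c["attitude"])
        M[:3,:3]=a if a.shape==(3,3) else (R.from_rotvec(a).as_matrix() if a.size==3 else R.from_quat(a).as_matrix())
        M[:3,3]=c["position"]
    return img,d,c,M
def cloud(d,c,M):
    K=np.array(c["intrinsics"]);h,w=d.shape
    uv=np.stack(np.meshgrid(np.arange(w),np.arange(h)),-1).reshape(-1,1,2).astype(float)
    q=cv2.undistortPoints(uv,K,np.array([c["k1"],0,0,0,0.])).reshape(h,w,2)
    P=np.stack([q[...,0]*d,-q[...,1]*d,-d],-1)@M[:3,:3].T+M[:3,3]
    P[d<=0]=np.nan
    return P
def project(X,c,M):
    p=(np.atleast_2d(X)-M[:3,3])@M[:3,:3]
    q=p*[1,-1,-1]
    return cv2.projectPoints(q.reshape(-1,1,3),np.zeros(3),np.zeros(3),np.array(c["intrinsics"]),np.array([c["k1"],0,0,0,0.]))[0].reshape(-1,2)
E
python3 - <<'E'
from h import *
print(state()); print(grasp_offset)
for n in["scene","top","wrist"]:
    c=get_calibration(n); print(c)
    img,d,c,M=cam(n); np.savez(f"{n}0.npz",img=img,d=d,M=M,P=cloud(d,c,M))
    cv2.imwrite(f"pics/{n}0.png",img if n=="wrist" else cv2.resize(img,(800,600),interpolation=cv2.INTER_CUBIC))
E
```

```text
pics
{'t': 0.0, 'joints': array([ 1.25680021,  0.53717114, -0.00444108,  1.53886336,  0.00257311,
        1.06732147, -0.07122115]), 'qvel': array([ 3.74507596e-04, -3.66155486e-05, -1.35606541e-03, -2.43788496e-03,
       -2.16777250e-04,  6.97365956e-04, -9.48222964e-04]), 'tau': array([ 9.26340545e-04, -5.83406246e+01,  1.04902815e+00, -2.59100550e+01,
        1.23576669e-02,  9.47950641e-03,  3.89913782e-05]), 'tcp_pos': array([ 0.15925903, -0.62953118,  0.23041365]), 'eef_rot': array([-3.11578783e+00, -3.88090700e-01,  5.02834472e-04]), 'contact_force': array([0.63319634, 1.02640821, 0.13342923]), 'moment': array([ 0.03776937,  0.00602289, -0.07988759]), 'finger_force': 0.0, 'gripper_width': 0.08571464302099964}
0.0187
{'intrinsics': array([[377.62208228,   0.        , 251.81806206],
       [  0.        , 377.62208228, 192.8127688 ],
       [  0.        ,   0.        ,   1.        ]]), 'k1': -0.09593048944423688, 'position': array([1.15037805, 0.18601841, 0.86949567]), 'attitude': array([0.4420467 , 0.66289179, 1.92260642])}
{'intrinsics': array([[420.935757  ,   0.        , 256.92943091],
       [  0.        , 420.935757  , 194.39047303],
       [  0.        ,   0.        ,   1.        ]]), 'k1': -0.010236202069363069, 'position': array([ 0.43134355, -0.04802336,  1.30965384]), 'attitude': array([ 0.11677865, -0.10148652, -1.56691216])}
{'intrinsics': array([[315.89218744,   0.        , 250.06582469],
       [  0.        , 315.89218744, 191.87087049],
       [  0.        ,   0.        ,   1.        ]]), 'k1': -0.058598013278077316, 'T_tool_cam': array([[ 4.36531652e-04,  9.63870030e-01,  2.66372625e-01,
         6.67351251e-02],
       [ 9.99999676e-01, -6.01008753e-04,  5.35951523e-04,
        -1.41274539e-04],
       [ 6.76679889e-04,  2.66372304e-01, -9.63869980e-01,
        -1.42545253e-01],
       [ 0.00000000e+00,  0.00000000e+00,  0.00000000e+00,
         1.00000000e+00]])}
```

View pics/top0.png

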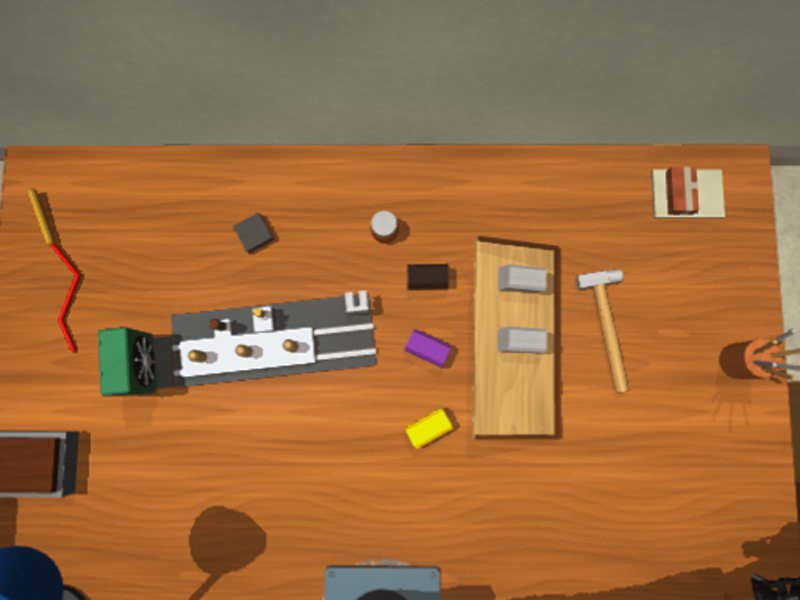

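View pics/scene0.png

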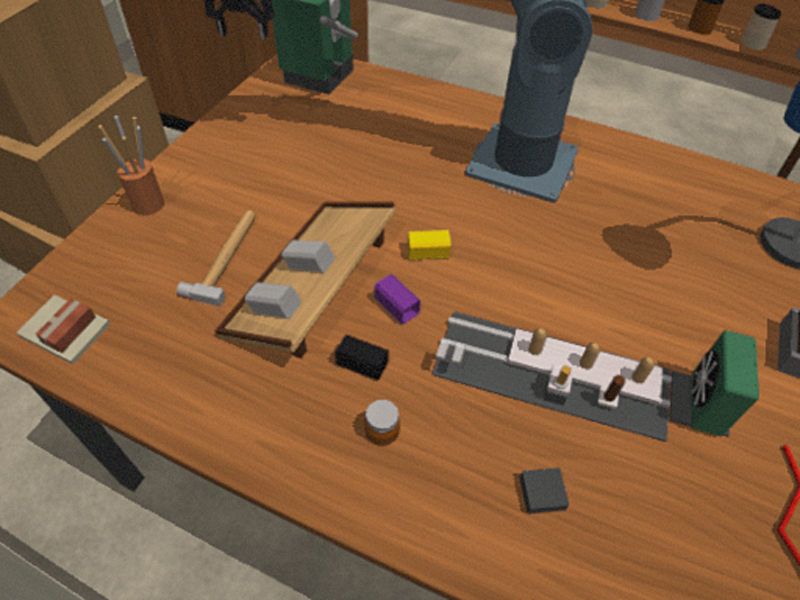

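The top view shows two grey (silver) beakers on the board at (524,279) and (524,340). The black (428,277), purple (429,348) and yellow (430,428) look-alikes lie on the bench and aren't part of the job. The pegs are at (197,356), (244,351) and (291,346), the pin at (262,313), the dark grip at (217,324) and the notch bracket at (356,300).

Run:
```python
from h import *
s=512/800
z=np.load("top0.npz");P=z["P"];c=get_calibration("top")
print("tcp px",project([.159,-.63,.231],c,z["M"])/s)
def at(n,u,v,k=2):
    P=np.load(n+"0.npz")["P"];u=int(u*s);v=int(v*s);return np.round(np.nanmedian(P[v-k:v+k+1,u-k:u+k+1].reshape(-1,3),0),4)
for nm,u,v in[("peg3?",197,356),("peg2",244,351),("peg1?",291,346),("pin",262,313),("grip",216,324),("br",356,305),("b1",520,279),("b2",520,340),("bench",420,200),("plate",265,358),("base plate",330,345),("jar",384,222),("block",252,230)]:
    print(nm,at("top",u,v,1))
# beaker points on board
for n in["top","scene"]:
    q=np.load(n+"0.npz");P=q["P"];img=q["img"].astype(int)
    hsv=cv2.cvtColor(q["img"],cv2.COLOR_BGR2HSV)
    m=(hsv[...,1]<50)&(hsv[...,2]>90)&(P[...,2]>0.04)&(P[...,2]<.15)&(P[...,1]<-.12)&(P[...,1]>-.5)&(P[...,0]>.3)&(P[...,0]<.8)
    N,l,st,ce=cv2.connectedComponentsWithStats(m.astype(np.uint8))
    for i in range(1,N):
        if st[i,4]>100:
            X=P[l==i]; hi=X
            print(n,st[i],"mean",X.mean(0).round(4),"min",np.percentile(X,2,0).round(3),"max",np.percentile(X,98,0).round(3))
            # rect of topview footprint
            print(cv2.minAreaRect(X[:,:2].astype(np.float32)*1000))
    # white-ish plate
    m=(hsv[...,1]<40)&(hsv[...,2]>170)&(abs(P[...,2]-.026)<.006)&(P[...,1]>0)&(P[...,0]<.8)
    X=P[m];print("plate",len(X),cv2.minAreaRect(X[:,:2].astype(np.float32)*1000),X[:,2].mean())
    # things of height near top
    for a,b,t in[(.076,.10,"tops"),(.055,.066,"brkt")]:
        m=(P[...,2]>a)&(P[...,2]<b)&(P[...,1]>-.1)&(P[...,1]<.45)&(P[...,0]>.35)&(P[...,0]<.72)
        N,l,st,ce=cv2.connectedComponentsWithStats(m.astype(np.uint8))
        for i in range(1,N):
            if st[i,4]>5: X=P[l==i];print(n,t,st[i,4],ce[i]/s,X.mean(0).round(4),np.ptp(X,0).round(3))
    # drainer wood
    m=(P[...,2]>0.01)&(P[...,2]<.1)&(P[...,1]<-.12)&(P[...,1]>-.5)&(P[...,0]>.3)&(P[...,0]<.8)&(hsv[...,1]>50)&(hsv[...,1]<140)
    X=P[m]; print("board",len(X),cv2.minAreaRect(X[:,:2].astype(np.float32)*1000), np.linalg.lstsq(np.c_[X[:,:2],np.ones(len(X))],X[:,2],rcond=None)[0])
i=np.load("top0.npz")["img"];cv2.imwrite("pics/crop1.png",cv2.resize(i[140:300,55:375],(800,400),interpolation=cv2.INTER_CUBIC))
```

```text
tcp px [[779.35901081 571.54049736]]
peg3? [0.5069 0.3486 0.0774]
peg2 [0.5159 0.2606 0.0761]
peg1? [0.5248 0.1721 0.078 ]
pin [0.5868 0.2301 0.0794]
grip [0.5655 0.3141 0.0823]
br [0.6117 0.0572 0.0069]
b1 [ 0.6499 -0.2557  0.0942]
b2 [ 0.5356 -0.2528  0.0961]
bench [ 0.8305 -0.0703  0.    ]
plate [0.5041 0.2329 0.0263]
base plate [0.5333 0.1072 0.005 ]
jar [0.7674 0.001  0.0608]
block [0.7608 0.2658 0.0266]
top [319 170  30  17 442] mean [ 0.6517 -0.2614  0.0881] min [ 0.632 -0.306  0.07 ] max [ 0.673 -0.222  0.104]
((652.6813354492188, -264.01019287109375), (86.82614135742188, 43.28208923339844), 88.97383117675781)
top [319 209  30  17 442] mean [ 0.5355 -0.2585  0.0886] min [ 0.515 -0.303  0.072] max [ 0.557 -0.219  0.104]
((535.7383422851562, -260.8724365234375), (85.84432983398438, 43.99454879760742), 87.64449310302734)
plate 1533 ((538.6675415039062, 216.36727905273438), (100.73211669921875, 367.5552673339844), 6.479125499725342) 0.025938338918242116
top tops 27 [256.94444444 311.57407407] [0.5874 0.2356 0.0869] [0.015 0.014 0.015]
top tops 39 [214.38301282 323.19711538] [0.56
[... 1861 characters left out ...]
] [0.6117 0.0513 0.0603] [0.043 0.043 0.008]
scene brkt 22 [537.21590909 341.76136364] [0.535  0.1791 0.0602] [0.01  0.022 0.011]
scene brkt 24 [589.19270833 356.31510417] [0.5258 0.2669 0.0598] [0.011 0.022 0.01 ]
scene brkt 24 [641.92708333 369.79166667] [0.515  0.3541 0.0607] [0.008 0.022 0.01 ]
scene brkt 22 [559.375      381.60511364] [0.5945 0.234  0.0596] [0.015 0.018 0.011]
scene brkt 23 [612.70380435 389.67391304] [0.573  0.3171 0.0602] [0.009 0.02  0.01 ]
scene brkt 8 [698.6328125 389.0625   ] [0.512  0.4486 0.0605] [0.011 0.003 0.01 ]
board 3986 ((544.2930908203125, -296.88055419921875), (378.7361755371094, 352.6820373535156), 0.2235678732395172) [0.00492128 0.22524077 0.10620351]
```

View pics/crop1.png

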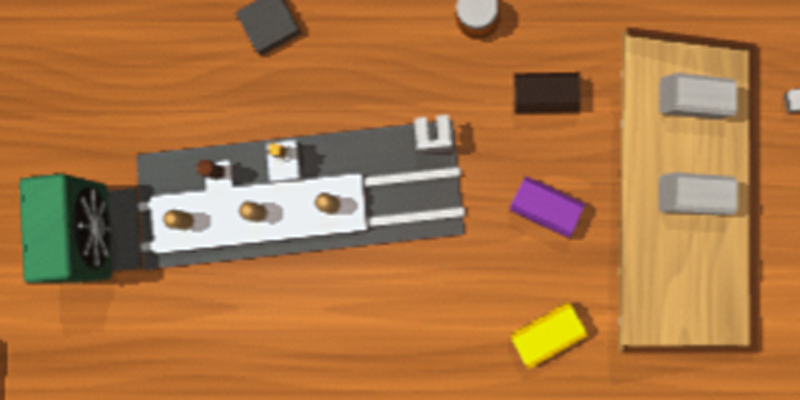

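Both confirmed: the silver beakers are on the board at crop px (700,96) and (700,194). The black, purple and yellow ones are decoys. Rack fit: θ≈0.111 rad, and the positions computed for the grip and bore agree with the measured ones to within 2 mm. First I'll move above the rack.

```bash
cat >> h.py <<'E'
def down(yaw,tilt=0):
    """tool z down, tool x at world yaw; tilt about world x applied after"""
    x=np.array([np.cos(yaw),np.sin(yaw),0]);z=np.array([0,0,-1.]);
    return R.from_rotvec([tilt,0,0])*R.from_matrix(np.c_[x,np.cross(z,x),z])
def delta(p,rot):
    p0,r0=pose(); d=r0.inv().apply(np.array(p)-p0); w=(r0.inv()*rot).as_rotvec()
    print([float(v) for v in np.r_[d,w].round(4)])
def grab(n):
    img,d,c,M=cam("wrist"); np.savez(n+".npz",img=img,d=d,M=M,P=cloud(d,c,M)); cv2.imwrite(f"pics/{n}.png",cv2.resize(img,(768,576),interpolation=cv2.INTER_CUBIC)); return img,d,c,M
E
python3 - <<'E'
from h import *
delta([.59,.16,.25],down(.111))
E
```

```text
[0.6113, -0.6599, -0.0186, -0.0013, 0.0002, 0.1368]
```

drive_tool:
  series:
    - [0.05, -0.05, -0.05, 0, 0, 0]
    - [0.611, -0.66, -0.05, 0, 0, 0.137]
    - [0.611, -0.66, -0.05, 0, 0, 0.137]
    - [0.611, -0.66, -0.05, 0, 0, 0.137]
    - [0.611, -0.66, -0.05, 0, 0, 0.137]
    - [0.611, -0.66, -0.05, 0, 0, 0.137]
    - [0.611, -0.66, -0.05, 0, 0, 0.137]
    - [0.611, -0.66, -0.05, 0, 0, 0.137]
    - [0.611, -0.66, -0.05, 0, 0, 0.137]
    - [0.611, -0.66, -0.05, 0, 0, 0.137]
    - [0.611, -0.66, -0.05, 0, 0, 0.137]
    - [0.611, -0.66, -0.05, 0, 0, 0.137]
    - [0.611, -0.66, -0.05, 0, 0, 0.137]
    - [0.611, -0.66, -0.05, 0, 0, 0.137]
    - [0.611, -0.66, -0.02, 0, 0, 0.137]
    - [0.611, -0.66, -0.02, 0, 0, 0.137]
    - [0.611, -0.66, -0.02, 0, 0, 0.137]
    - [0.611, -0.66, -0.02, 0, 0, 0.137]
    - [0.611, -0.66, -0.02, 0, 0, 0.137]
    - [0.611, -0.66, -0.02, 0, 0, 0.137]
  claw: 0.4

```text
t: 2.15
tcp_pos: [0.5895, 0.1618, 0.2504]
eef_rot: [-3.135, -0.179, 0.002]
contact_force: [0.3, -0.8, 0.3]
gripper_width: 0.0597
finger_force: 0.0
```

Run:
```python
from h import *
img,d,c,M=grab("w1"); P=cloud(d,c,M)
# overlay of predictions
for nm,X in dict(pin=[.589,.235,.089],notch=[.611,.052,.06],grip=[.567,.318,.084],peg1=[.5275,.1775,.081],peg2=[.5175,.267,.081]).items():
    print(nm,project(X,c,M)[0].round(0)*1.5)
def st(t,m):
    N,l,s,ce=cv2.connectedComponentsWithStats(m.astype(np.uint8))
    for i in range(1,N):
        if s[i,4]>60:
            X=P[l==i].astype(np.float32);r=cv2.minAreaRect(X[:,:2]*1000)
            print(t,s[i,4],(ce[i]*1.5).round(),X.mean(0).round(4),"rect",np.round(r[0],1),np.round(r[1],1),round(r[2],1))
inx=(P[...,0]<.72)&(P[...,1]<.4)
st("89",inx&(abs(P[...,2]-.089)<.004))
st("84",inx&(abs(P[...,2]-.083)<.003))
st("60",inx&(abs(P[...,2]-.060)<.004)&(P[...,1]<.12))
st("48",inx&(abs(P[...,2]-.048)<.003))
```

```text
pin [264.  250.5]
notch [532.5 241.5]
grip [144. 267.]
peg1 [343.5 342. ]
peg2 [217.5 342. ]
89 203 [267. 254.] [0.5863 0.2335 0.0883] rect [586.  233.8] [14.1 14. ] 78.4
84 269 [146. 271.] [0.5645 0.3164 0.0834] rect [564.2 316.8] [18.2 18.5] 50.3
84 64 [ 97. 344.] [0.5048 0.3552 0.081 ] rect [504.1 355.3] [ 9.8 10.5] 32.9
84 75 [218. 345.] [0.5151 0.2663 0.0811] rect [514.8 266. ] [11.4 10.5] 22.1
84 68 [345. 346.] [0.525  0.1765 0.081 ] rect [524.9 176.8] [10.5  9.6] 5.3
60 970 [532. 244.] [0.6093 0.0516 0.0598] rect [610.1  51.2] [36.3 40.4] 6.6
48 783 [282. 260.] [0.574  0.2305 0.0478] rect [577.  232.9] [46.  34.7] 6.4
48 63 [127. 322.] [0.5104 0.3491 0.048 ] rect [510.  350.6] [22.9  8. ] 48.8
```

View pics/w1.png

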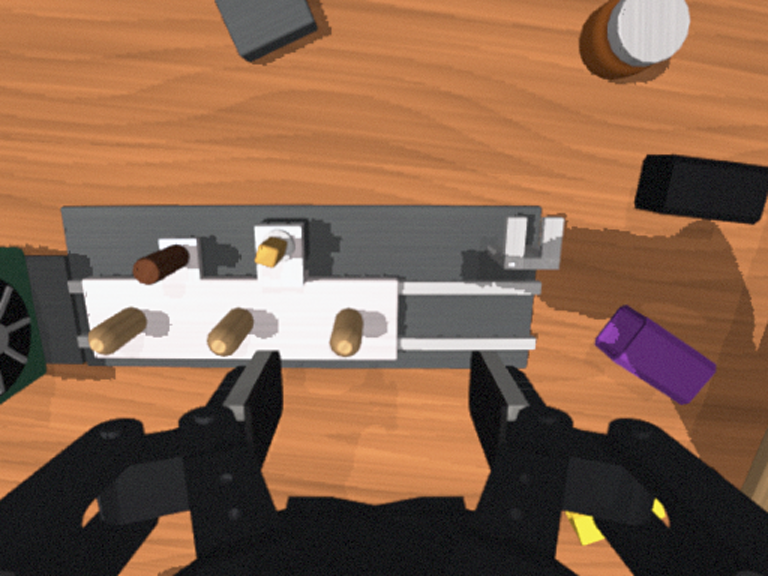

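The wrist view confirms the layout: pin at (267,254), grip at (146,271), and notch plate at (532,244) measuring 36×40 mm with its slot opening up (+x). I'll move above the pin and measure again.

Run:
```python
from h import *
delta([.587,.234,.15],down(.111))
```

```text
[0.0061, -0.0745, 0.1006, 0.0005, 0.0015, 0.0007]
```

drive_tool:
  series:
    - [0.006, -0.0745, 0.05, 0, 0, 0]
    - [0.006, -0.0745, 0.08, 0, 0, 0]
    - [0.006, -0.0745, 0.1, 0, 0, 0]
    - [0.006, -0.0745, 0.1, 0, 0, 0]
    - [0.006, -0.0745, 0.1, 0, 0, 0]

```text
t: 2.7
tcp_pos: [0.5882, 0.2316, 0.1521]
eef_rot: [3.135, 0.17, 0.0]
contact_force: [-0.8, 0.1, -0.6]
gripper_width: 0.0598
finger_force: 0.0
```

Run:
```python
from h import *
img,d,c,M=grab("w2"); P=cloud(d,c,M); print(pose()[0])
def st(t,m):
    N,l,s,ce=cv2.connectedComponentsWithStats(m.astype(np.uint8))
    for i in range(1,N):
        if s[i,4]>60:
            X=P[l==i].astype(np.float32);r=cv2.minAreaRect(X[:,:2]*1000)
            print(t,s[i,4],(ce[i]*1.5).round(),X.mean(0).round(4),"rect",np.round(r[0],1),np.round(r[1],1),round(r[2],1))
st("89",(abs(P[...,2]-.0885)<.0015)); st("84",(abs(P[...,2]-.083)<.002))
st("53",(abs(P[...,2]-.053)<.0015)); st("48",(abs(P[...,2]-.0475)<.002))
delta([.587,.234,.058],down(.111))
```

```text
[0.58906951 0.23202277 0.15316951]
89 364 [370. 312.] [0.586  0.2338 0.0885] rect [585.8 233.9] [13.8 14. ] 79.3
84 508 [194. 333.] [0.5648 0.3166 0.0835] rect [564.4 317. ] [18.9 18.3] 10.7
84 67 [293. 433.] [0.5143 0.266  0.0815] rect [514.6 266. ] [ 9.1 10.9] 52.7
53 102 [675. 283.] [0.6082 0.0705 0.0531] rect [608.   70.4] [37.   3.1] 4.4
53 274 [370. 283.] [0.5901 0.2345 0.0528] rect [588.1 233.7] [19.2 23.2] 6.7
53 61 [155. 394.] [0.5114 0.3501 0.053 ] rect [510.  350.7] [23.   9.3] 48.7
53 79 [  7. 439.] [0.4686 0.4449 0.0528] rect [467.5 444.2] [34.6  4.6] 4.6
48 1320 [371. 308.] [0.575  0.2325 0.0478] rect [576.8 232.8] [46.4 34.1] 6.6
48 72 [160. 389.] [0.5118 0.3497 0.0477] rect [510.6 350.4] [22.8  8.8] 50.4
48 61 [307. 387.] [0.5234 0.2643 0.0475] rect [522.1 264.7] [22.7  9.1] 80.0
48 61 [ 15. 442.] [0.4631 0.4439 0.0476] rect [463.7 444. ] [19.3  3.1] 2.2
[-0.0021, -0.0023, 0.0952, 0.0009, -0.0023, -0.0032]
```

drive_tool:
  series:
    - [-0.002, -0.002, 0.02, 0, 0, 0.15]
    - [-0.002, -0.002, 0.04, 0, 0, 0.3]
    - [-0.002, -0.002, 0.06, 0, 0, 0.3]
    - [-0.002, -0.002, 0.075, 0, 0, 0.3]
    - [-0.002, -0.002, 0.087, 0, 0, 0.3]
    - [-0.002, -0.002, 0.093, 0, 0, 0.3]
    - [-0.002, -0.002, 0.093, 0, 0, 0.3]
    - [-0.002, -0.002, 0.093, 0, 0, 0.3]

```text
t: 3.55
tcp_pos: [0.5859, 0.2362, 0.059]
eef_rot: [-3.127, 0.297, -0.001]
contact_force: [-0.1, 0.6, 0.6]
gripper_width: 0.0599
finger_force: 0.0
```

drive_tool:
  series:
    - [0, 0, 0, 0, 0, 0]
    - [0, 0, 0, 0, 0, 0]
    - [0, 0, 0, 0, 0, 0]
    - [0, 0, 0, 0, 0, 0]
    - [0, 0, 0, 0, 0, 0]
    - [0, 0, 0, 0, 0, 0]
    - [0, 0, 0, 0, 0, 0]
    - [0, 0, 0, 0, 0, 0]
  claw: -1
  squeeze: 40

```text
t: 4.35
tcp_pos: [0.5855, 0.2356, 0.0586]
eef_rot: [3.127, -0.297, 0.0]
contact_force: [-1.2, -2.4, 5.5]
gripper_width: 0.0132
finger_force: 40.4
```

drive_tool:
  series:
    - [0, 0, -0.01, 0, 0, 0]
    - [0, 0, -0.02, 0, 0, 0]
    - [0, 0, -0.035, 0, 0, 0]
    - [0, 0, -0.05, 0, 0, 0]
    - [0, 0, -0.065, 0, 0, 0]
    - [0, 0, -0.08, 0, 0, 0]
    - [0, 0, -0.08, 0, 0, 0]
    - [0, 0, -0.08, 0, 0, 0]

```text
t: 5.15
tcp_pos: [0.5855, 0.2361, 0.1386]
eef_rot: [-3.127, 0.297, -0.001]
contact_force: [1.0, -0.3, -0.7]
gripper_width: 0.0135
finger_force: 39.7
```

Run:
```python
from h import *
s=state();print(s["tcp_pos"],s["contact_force"],s["gripper_width"])
delta([.616,.0517,.139],down(-.19)); delta([.612,.0517,.0815],down(-.19))
```

```text
[0.58548377 0.23609081 0.13864754] [ 1.01482066 -0.33095983 -0.73683331] 0.013453399427174394
[0.0646, 0.1754, -0.0004, -0.0003, -0.0006, 0.0008]
[0.0607, 0.1761, 0.0571, -0.0003, -0.0006, 0.0008]
```

drive_tool:
  series:
    - [0.016, 0.044, 0, 0, 0, 0]
    - [0.032, 0.088, 0, 0, 0, 0]
    - [0.048, 0.132, 0, 0, 0, 0]
    - [0.058, 0.16, 0, 0, 0, 0]
    - [0.0635, 0.1735, 0, 0, 0, 0]
    - [0.0646, 0.1754, 0, 0, 0, 0]
    - [0.0646, 0.1754, 0, 0, 0, 0]
    - [0.0646, 0.1754, 0, 0, 0, 0]
    - [0.0646, 0.1754, 0, 0, 0, 0]

```text
t: 6.05
tcp_pos: [0.6155, 0.0542, 0.1383]
eef_rot: [-3.127, 0.292, 0.0]
contact_force: [0.6, -0.7, -0.8]
gripper_width: 0.0135
finger_force: 39.8
```

Run:
```python
from h import *
img,d,c,M=grab("w3"); P=cloud(d,c,M); print(pose()[0])
m=(abs(P[...,2]-.060)<.003)&(abs(P[...,0]-.61)<.05)&(abs(P[...,1]-.05)<.05)
X=P[m].astype(np.float32);print(len(X),cv2.minAreaRect(X[:,:2]*1000))
m=(P[...,2]>.09)&(P[...,2]<.15)&(np.linalg.norm(P[...,:2]-pose()[0][:2],axis=-1)<.02)
print(m.sum(),P[m].mean(0) if m.any() else 0)
delta([.616,.0517,.09],down(-.19))
```

```text
[0.61556697 0.05359512 0.13828972]
1523 ((610.043701171875, 50.385032653808594), (37.45466613769531, 40.03229904174805), 6.490448951721191)
1224 [0.62343477 0.05217483 0.1366857 ]
[0.0008, 0.0018, 0.0483, -0.0007, 0.0003, 0.0034]
```

View pics/w3.png

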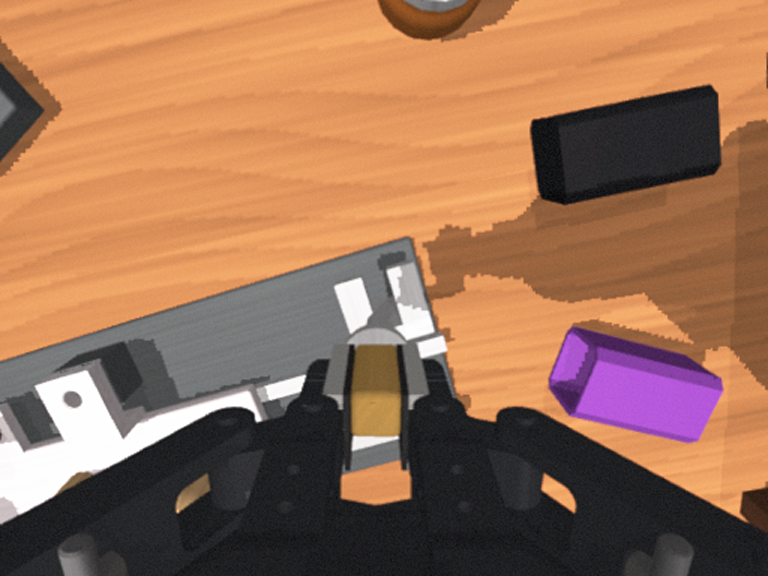

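drive_tool:
  series:
    - [0, 0.003, 0, 0, 0, 0]
    - [0, 0.003, 0.015, 0, 0, 0]
    - [0, 0.003, 0.025, 0, 0, 0]
    - [0, 0.003, 0.03, 0, 0, 0]
    - [0, 0.003, 0.035, 0, 0, 0]
    - [0, 0.003, 0.042, 0, 0, 0]
    - [0, 0.003, 0.05, 0, 0, 0]
    - [0, 0.003, 0.058, 0, 0, 0]
    - [0, 0.003, 0.064, 0, 0, 0]
    - [0, 0.003, 0.064, 0, 0, 0]
    - [0, 0.003, 0.064, 0, 0, 0]

```text
t: 7.2
tcp_pos: [0.6146, 0.0493, 0.0738]
eef_rot: [-3.127, 0.296, 0.002]
contact_force: [-0.4, 4.6, -3.2]
gripper_width: 0.0133
finger_force: 39.4
```

Run:
```python
from h import *
for i in range(2):
    read_camera("wrist");s=state();print(s["tcp_pos"],s["contact_force"],s["gripper_width"])
delta([.6065,.0507,.0746],down(-.19))
```

```text
[0.61474098 0.0491848  0.07396519] [-0.65663483  4.2028973  -3.60674568] 0.013476736949486048
[0.61467884 0.04922108 0.07402944] [-1.59282497  4.76316002 -3.37519907] 0.012903738492875426
[-0.0083, 0.0001, -0.0006, -0.0003, 0.0012, 0.0012]
```

drive_tool:
  series:
    - [0, -0.0015, 0, 0, 0, 0]
    - [-0.002, -0.001, 0, 0, 0, 0]
    - [-0.004, -0.0005, 0, 0, 0, 0]
    - [-0.006, 0, 0, 0, 0, 0]
    - [-0.008, 0.0003, 0, 0, 0, 0]
    - [-0.008, 0.0003, 0, 0, 0, 0]
    - [-0.008, 0.0003, 0, 0, 0, 0]

```text
t: 8.0
tcp_pos: [0.6073, 0.0495, 0.0743]
eef_rot: [3.127, -0.297, -0.0]
contact_force: [0.0, -0.2, -0.4]
gripper_width: 0.0132
finger_force: 39.7
```

Run:
```python
from h import *
for i in range(2):
    read_camera("wrist");s=state();print(s["tcp_pos"],s["contact_force"],s["gripper_width"])
```

```text
[0.60734364 0.04961972 0.07425642] [ 0.26440443  0.99151965 -1.34731721] 0.013426425149188936
[0.60739415 0.04967798 0.07426333] [-1.06516075  0.23777258 -0.41099199] 0.013369300139491815
```

drive_tool:
  series:
    - [-0.001, 0.0003, 0, 0, 0, 0]
    - [-0.002, 0.0006, 0, 0, 0, 0]
    - [-0.003, 0.0009, 0, 0, 0, 0]
    - [-0.003, 0.0009, 0, 0, 0, 0]

```text
t: 8.5
tcp_pos: [0.6041, 0.0495, 0.0742]
eef_rot: [3.127, -0.297, -0.0]
contact_force: [-0.4, -0.6, 0.3]
gripper_width: 0.0133
finger_force: 39.7
```

Run:
```python
from h import *
for i in range(2):
    read_camera("wrist");s=state();print(s["tcp_pos"],s["contact_force"],s["gripper_width"])
```

```text
[0.60416191 0.04957318 0.07426382] [ 0.1091455  -0.39889778 -1.34154403] 0.013617786640361661
[0.60420949 0.04957773 0.07428468] [-0.34255109  0.87400064 -0.35204138] 0.013171359483930506
```

drive_tool:
  series:
    - [-0.001, 0.0003, 0, 0, 0, 0]
    - [-0.002, 0.0006, 0, 0, 0, 0]
    - [-0.002, 0.0006, 0, 0, 0, 0]

```text
t: 8.9
tcp_pos: [0.6035, 0.0495, 0.0747]
eef_rot: [-3.127, 0.297, -0.005]
contact_force: [4.3, 0.8, -3.4]
gripper_width: 0.0133
finger_force: 39.4
```

Run:
```python
from h import *
for i in range(2):
    read_camera("wrist");s=state();print(s["tcp_pos"],s["contact_force"],s["gripper_width"])
```

```text
[0.6035005  0.0495598  0.07464183] [ 5.02363091  0.5721921  -3.17574864] 0.013077261903723426
[0.6035462  0.04955198 0.07465749] [ 5.4983193  -0.30175642 -3.43800005] 0.013156322904173417
```

Closed end touched. Now I'll ease off 2 mm and lower onto the collar.

drive_tool:
  series:
    - [0.002, -0.0004, 0, 0, 0, 0]
    - [0.002, -0.0004, 0, 0, 0, 0]
    - [0.002, -0.0004, 0.001, 0, 0, 0]
    - [0.002, -0.0004, 0.002, 0, 0, 0]
    - [0.002, -0.0004, 0.003, 0, 0, 0]
    - [0.002, -0.0004, 0.004, 0, 0, 0]
    - [0.002, -0.0004, 0.004, 0, 0, 0]

```text
t: 9.7
tcp_pos: [0.604, 0.0493, 0.0706]
eef_rot: [3.127, -0.297, -0.001]
contact_force: [-1.2, -0.7, 4.4]
gripper_width: 0.0131
finger_force: 40.5
```

Run:
```python
from h import *
for i in range(2):
    read_camera("wrist");s=state();print(s["tcp_pos"],s["contact_force"],s["gripper_width"])
```

```text
[0.60403121 0.04934355 0.07062822] [-1.02881143 -0.94794823  5.08432374] 0.01334664712935458
[0.60403517 0.04931297 0.07061373] [-1.03090997 -0.37361841  5.98416013] 0.012794462916215867
```

drive_tool:
  series:
    - [0, 0, 0, 0, 0, 0]
    - [0, 0, 0, 0, 0, 0]
    - [0, 0, 0, 0, 0, 0]
    - [0, 0, 0, 0, 0, 0]
    - [0, 0, -0.02, 0, 0, 0]
    - [0, 0, -0.05, 0, 0, 0]
    - [0, 0, -0.09, 0, 0, 0]
    - [0, 0, -0.09, 0, 0, 0]
    - [0, 0, -0.09, 0, 0, 0]
  claw: 0.4

```text
t: 10.7
tcp_pos: [0.6048, 0.0494, 0.1611]
eef_rot: [-3.127, 0.297, -0.003]
contact_force: [-0.1, 0.1, -0.3]
gripper_width: 0.0593
finger_force: 0.0
```

Run:
```python
from h import *
img,d,c,M=grab("w4"); P=cloud(d,c,M); print(pose()[0])
m=(abs(P[...,2]-.1005)<.003)&(abs(P[...,0]-.606)<.03)&(abs(P[...,1]-.05)<.03)
X=P[m].astype(np.float32);print(len(X),cv2.minAreaRect(X[:,:2]*1000),X[:,2].mean())
delta([.565,.3175,.16],down(.111)); delta([.565,.3175,.052],down(.111))
```

```text
[0.6038181  0.04922921 0.15985636]
399 ((604.598388671875, 48.72638702392578), (13.667226791381836, 13.756275177001953), 79.45669555664062) 0.1005276
[-0.0886, -0.2562, -0.0002, 0.0002, 0.0006, -0.3002]
[-0.0885, -0.2562, 0.1078, 0.0002, 0.0006, -0.3002]
```

View pics/w4.png

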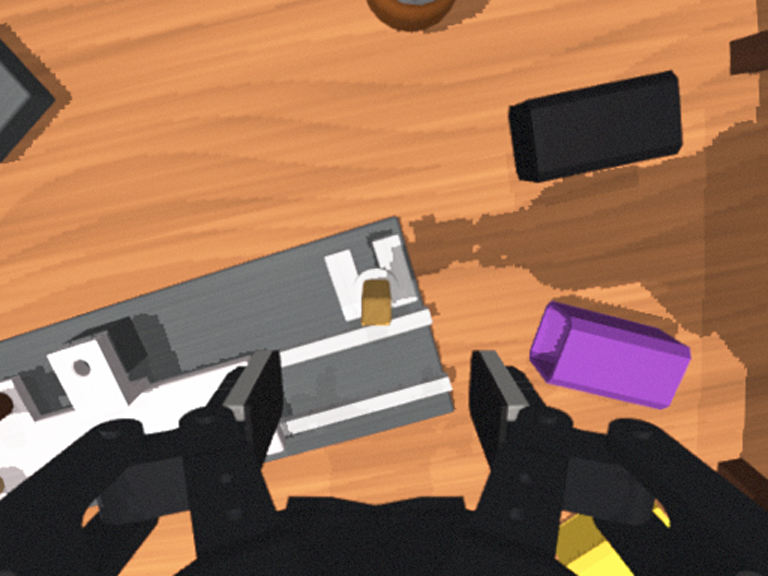

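The pin stands upright in the notch at px (376,290), with its top at 100.5 mm, which is right for a seated collar. On to the grip.

drive_tool:
  series:
    - [-0.02, -0.05, -0.01, 0, 0, -0.1]
    - [-0.0885, -0.256, 0, 0, 0, -0.3]
    - [-0.0885, -0.256, 0, 0, 0, -0.3]
    - [-0.0885, -0.256, 0, 0, 0, -0.3]
    - [-0.0885, -0.256, 0, 0, 0, -0.3]
    - [-0.0885, -0.256, 0, 0, 0, -0.3]
    - [-0.0885, -0.256, 0, 0, 0, -0.3]
    - [-0.0885, -0.256, 0.02, 0, 0, -0.3]
    - [-0.0885, -0.256, 0.05, 0, 0, -0.3]
    - [-0.0885, -0.256, 0.08, 0, 0, -0.3]
    - [-0.0885, -0.256, 0.1, 0, 0, -0.3]
    - [-0.0885, -0.256, 0.108, 0, 0, -0.3]
    - [-0.0885, -0.256, 0.108, 0, 0, -0.3]
    - [-0.0885, -0.256, 0.108, 0, 0, -0.3]

```text
t: 12.15
tcp_pos: [0.566, 0.3172, 0.0529]
eef_rot: [-3.137, -0.173, -0.001]
contact_force: [-0.3, -0.8, -0.4]
gripper_width: 0.0597
finger_force: 0.0
```

drive_tool:
  series:
    - [0, 0, 0, 0, 0, 0]
    - [0, 0, 0, 0, 0, 0]
    - [0, 0, 0, 0, 0, 0]
    - [0, 0, 0, 0, 0, 0]
    - [0, 0, 0, 0, 0, 0]
    - [0, 0, 0, 0, 0, 0]
    - [0, 0, 0, 0, 0, 0]
  claw: -1
  squeeze: 40

```text
t: 12.85
tcp_pos: [0.566, 0.3174, 0.0533]
eef_rot: [3.137, 0.174, 0.002]
contact_force: [-1.4, -2.3, 5.9]
gripper_width: 0.019
finger_force: 39.1
```

drive_tool:
  series:
    - [0, 0.005, 0, 0, 0, 0]
    - [0, 0.015, 0, 0, 0, 0]
    - [0, 0.027, 0, 0, 0, 0]
    - [0, 0.04, 0, 0, 0, 0]
    - [0, 0.053, 0, 0, 0, 0]
    - [0, 0.065, 0, 0, 0, 0]
    - [0, 0.077, 0, 0, 0, 0]
    - [0, 0.087, 0, 0, 0, 0]
    - [0, 0.094, 0, 0, 0, 0]
    - [0, 0.098, 0, 0, 0, 0]
    - [0, 0.101, 0, 0, 0, 0]
    - [0, 0.102, 0, 0, 0, 0]
    - [0, 0.102, 0, 0, 0, 0]
    - [0, 0.102, 0, 0, 0, 0]

```text
t: 14.25
tcp_pos: [0.5771, 0.218, 0.0533]
eef_rot: [-3.134, -0.175, -0.003]
contact_force: [-0.7, 3.8, 4.8]
gripper_width: 0.0187
finger_force: 40.0
```

drive_tool:
  series:
    - [0, 0.002, 0, 0, 0, 0]
    - [0, 0.004, 0, 0, 0, 0]
    - [0, 0.004, 0, 0, 0, 0]
    - [0, 0.004, 0, 0, 0, 0]

```text
t: 14.65
tcp_pos: [0.5771, 0.2179, 0.0533]
eef_rot: [-3.129, -0.179, -0.004]
contact_force: [0.4, 12.4, -0.2]
gripper_width: 0.019
finger_force: 39.9
```

drive_tool:
  series:
    - [0, 0, 0, 0, 0, 0]
    - [0, 0, 0, 0, 0, 0]
    - [0, 0, 0, 0, 0, 0]
    - [0, 0, -0.03, 0, 0, 0]
    - [0, 0, -0.07, 0, 0, 0]
    - [0, 0, -0.12, 0, 0, 0]
    - [0, 0, -0.16, 0, 0, 0]
    - [0, 0, -0.2, 0, 0, 0]
  claw: 0.4

```text
t: 15.45
tcp_pos: [0.5771, 0.2111, 0.2541]
eef_rot: [3.136, 0.172, 0.0]
contact_force: [1.2, 0.7, 0.1]
gripper_width: 0.0598
finger_force: 0.0
```

Run:
```python
from h import *
delta([.595,-.24,.29],down(-np.pi/2))
```

```text
[-0.0316, 0.4504, -0.0356, 0.0005, -0.0006, 1.6806]
```

drive_tool:
  series:
    - [-0.032, 0.45, -0.036, 0, 0, 1.68]
    - [-0.032, 0.45, -0.036, 0, 0, 1.68]
    - [-0.032, 0.45, -0.036, 0, 0, 1.68]
    - [-0.032, 0.45, -0.036, 0, 0, 1.68]
    - [-0.032, 0.45, -0.036, 0, 0, 1.68]
    - [-0.032, 0.45, -0.036, 0, 0, 1.68]
    - [-0.032, 0.45, -0.036, 0, 0, 1.68]
    - [-0.032, 0.45, -0.036, 0, 0, 1.68]
    - [-0.032, 0.45, -0.036, 0, 0, 1.68]
    - [-0.032, 0.45, -0.036, 0, 0, 1.68]
    - [-0.032, 0.45, -0.036, 0, 0, 1.68]
    - [-0.032, 0.45, -0.036, 0, 0, 1.68]
    - [-0.032, 0.45, -0.036, 0, 0, 1.68]
    - [-0.032, 0.45, -0.036, 0, 0, 1.68]
    - [-0.032, 0.45, -0.036, 0, 0, 1.68]

```text
t: 16.95
tcp_pos: [0.5949, -0.2387, 0.2882]
eef_rot: [2.224, -2.219, -0.0]
contact_force: [-0.4, -0.4, 0.4]
gripper_width: 0.0594
finger_force: 0.0
```

```bash
cat >> h.py <<'E'
def beakers(img,P):
    hsv=cv2.cvtColor(img,cv2.COLOR_BGR2HSV)
    m=(hsv[...,1]<50)&(hsv[...,2]>70)&(P[...,2]>0.03)&(P[...,2]<.16)&(P[...,1]<-.12)&(P[...,1]>-.5)&(P[...,0]>.3)&(P[...,0]<.8)
    N,l,st,ce=cv2.connectedComponentsWithStats(m.astype(np.uint8))
    for i in range(1,N):
        if st[i,4]>250:
            X=P[l==i]
            # top face: robust plane fit via heights above board slope normal
            n=np.array([0,-np.sin(np.radians(22)),np.cos(np.radians(22))]); h=X@n
            hm=np.percentile(h,60); F=X[abs(h-hm)<.0035]
            e=np.array([0,np.cos(np.radians(22)),np.sin(np.radians(22))])
            uv=np.c_[F[:,0],F@e].astype(np.float32)*1000; r=cv2.minAreaRect(uv)
            C=np.array([r[0][0]/1000,0,0])+e*r[0][1]/1000+n*hm
            print(st[i,4],ce[i].round(),"topface h",hm.round(4),"rect",np.round(r[0],1),np.round(r[1],1),round(r[2],1),"centre of top face",C.round(4))
E
python3 - <<'E'
from h import *
img,d,c,M=grab("w5"); P=cloud(d,c,M); print(pose()[0]); beakers(img,P)
for n in["top"]:
    i,d,c,M=cam(n); beakers(i,cloud(d,c,M))
E
```

```text
[ 0.59492503 -0.23881255  0.28822556]
3291 [199. 139.] topface h 0.1853 rect [ 651.  -221.4] [79.7 43.7] 88.6 centre of top face [ 0.651  -0.2746  0.0888]
3266 [303. 142.] topface h 0.1842 rect [ 535.1 -218.8] [80.3 42.7] 88.4 centre of top face [ 0.5351 -0.2719  0.0888]
```

View pics/w5.png

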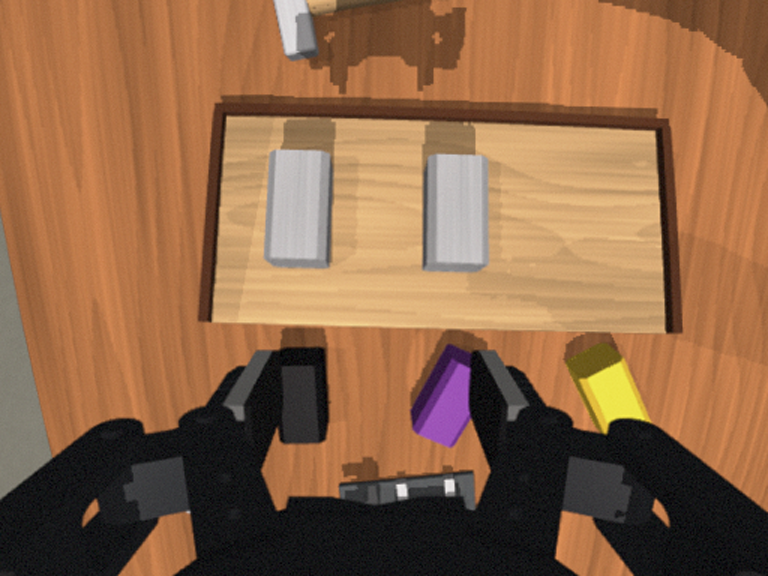

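Two silver beakers on the board, at px (299,208) and (456,212). Both lie mouth down-slope, and their top faces measure 80×43 mm as they should. I'll take the near one (x=0.535) first.

```bash
cat >> h.py <<'E'
def grasp_plan(C,psi,s=.024,up=.002,tilt=-38,back=.0):
    """C centre of top face, psi yaw rad of board; returns TCP,rot"""
    Z=R.from_rotvec([0,0,psi]); g=np.radians(22)
    n=Z.apply([0,-np.sin(g),np.cos(g)]);e=Z.apply([0,np.cos(g),np.sin(g)])
    G=np.array(C)-.022*n+(.04-s)*e+up*n
    r=Z*down(-np.pi/2,np.radians(tilt)); t=r.apply([0,0,1])
    return G+(grasp_offset-back)*t,r
E
python3 - <<'E'
from h import *
C=[.5351,-.2719,.0888]
p,r=grasp_plan(C,-.027);print(p); p2,_=grasp_plan(C,-.027,back=.09);print(p2)
delta(p2,r)
E
```

```text
[ 0.53539195 -0.26108974  0.06151423]
[ 0.53688782 -0.2057004   0.1324352 ]
[-0.0332, 0.058, 0.1558, -0.0094, 0.6635, 0.0276]
```

drive_tool:
  series:
    - [-0.033, 0.058, 0.04, -0.002, 0.15, 0.007]
    - [-0.033, 0.058, 0.08, -0.005, 0.3, 0.014]
    - [-0.033, 0.058, 0.11, -0.007, 0.45, 0.02]
    - [-0.033, 0.058, 0.14, -0.009, 0.6, 0.027]
    - [-0.033, 0.058, 0.156, -0.009, 0.663, 0.028]
    - [-0.033, 0.058, 0.156, -0.009, 0.663, 0.028]
    - [-0.033, 0.058, 0.156, -0.009, 0.663, 0.028]
    - [-0.033, 0.058, 0.156, -0.009, 0.663, 0.028]
    - [-0.033, 0.058, 0.156, -0.009, 0.663, 0.028]
  claw: 0.65

```text
t: 17.95
tcp_pos: [0.5371, -0.2062, 0.1322]
eef_rot: [1.812, -1.861, 0.623]
contact_force: [-0.4, -0.8, 0.3]
gripper_width: 0.0701
finger_force: 0.0
```

Run:
```python
from h import *
s=state();print(s["tcp_pos"],s["joints"].round(2),s["contact_force"].round(1))
img,d,c,M=grab("w6"); P=cloud(d,c,M); beakers(img,P)
p,r=grasp_plan([.5351,-.2719,.0888],-.027);delta(p,r)
```

```text
[ 0.53705324 -0.20619748  0.13219667] [-0.87  1.06  1.2   1.97 -0.48  0.65 -2.75] [-0.4 -0.8  0.3]
8797 [ 92. 194.] topface h 0.1846 rect [ 650.7 -221.3] [82.1 43.5] 88.9 centre of top face [ 0.6507 -0.2743  0.0883]
7396 [251. 194.] topface h 0.1841 rect [ 534.2 -218.5] [81.8 42.9] 89.0 centre of top face [ 0.5342 -0.2716  0.0889]
[-0.001, 0.0002, 0.0897, 0.0, 0.0026, -0.0025]
```

Joint 7 is at its limit in this posture, so I'll flip the tool half a turn, which is the same grasp.

```bash
cat >> h.py <<'E'
FL=R.from_rotvec([0,0,np.pi])
E
python3 - <<'E'
from h import *
p,r=grasp_plan([.5345,-.2718,.0889],-.022,back=.09)
delta([.537,-.19,.25],down(0))
r1=down(0);
print([float(v) for v in np.r_[r1.inv().apply(p-np.array([.537,-.19,.25])),(r1.inv()*r*FL).as_rotvec()].round(4)])
E
```

```text
[0.0585, 0.0004, -0.1028, 0.5255, -0.5128, -1.5363]
[-0.001, 0.0156, 0.1175, -0.5119, -0.5233, -1.4868]
```

drive_tool:
  series:
    - [0.03, 0, -0.05, 0.05, -0.05, -0.14]
    - [0.0585, 0, -0.1, 0.1, -0.1, -0.29]
    - [0.0585, 0, -0.103, 0.15, -0.15, -0.43]
    - [0.0585, 0, -0.103, 0.5255, -0.5128, -1.5363]
    - [0.0585, 0, -0.103, 0.5255, -0.5128, -1.5363]
    - [0.0585, 0, -0.103, 0.5255, -0.5128, -1.5363]
    - [0.0585, 0, -0.103, 0.5255, -0.5128, -1.5363]
    - [0.0585, 0, -0.103, 0.5255, -0.5128, -1.5363]
    - [0.0585, 0, -0.103, 0.5255, -0.5128, -1.5363]
    - [0.0585, 0, -0.103, 0.5255, -0.5128, -1.5363]
    - [0.0585, 0, -0.103, 0.5255, -0.5128, -1.5363]
    - [0.0585, 0, -0.103, 0.5255, -0.5128, -1.5363]
    - [0.0585, 0, -0.103, 0.5255, -0.5128, -1.5363]
    - [0.0585, 0, -0.103, 0.5255, -0.5128, -1.5363]
    - [0.0585, 0, -0.103, 0.5255, -0.5128, -1.5363]
    - [0.0585, 0, -0.103, 0.5255, -0.5128, -1.5363]

```text
t: 19.6
tcp_pos: [0.5373, -0.1883, 0.25]
eef_rot: [3.139, 0.002, 0.0]
contact_force: [0.2, -0.6, 0.3]
gripper_width: 0.0703
finger_force: 0.0
```

drive_tool:
  series:
    - [0, 0, 0, -0.5119, -0.5233, -1.4868]
    - [0, 0, 0, -0.5119, -0.5233, -1.4868]
    - [0, 0, 0, -0.5119, -0.5233, -1.4868]
    - [0, 0, 0, -0.5119, -0.5233, -1.4868]
    - [0, 0, 0, -0.5119, -0.5233, -1.4868]
    - [0, 0, 0, -0.5119, -0.5233, -1.4868]
    - [0, 0, 0, -0.5119, -0.5233, -1.4868]
    - [0, 0, 0, -0.5119, -0.5233, -1.4868]
    - [0, 0, 0, -0.5119, -0.5233, -1.4868]
    - [0, 0, 0, -0.5119, -0.5233, -1.4868]
    - [0, 0, 0, -0.5119, -0.5233, -1.4868]
    - [0, 0, 0, -0.5119, -0.5233, -1.4868]
    - [0, 0, 0, -0.5119, -0.5233, -1.4868]
    - [0, 0, 0, -0.5119, -0.5233, -1.4868]

```text
t: 21.0
tcp_pos: [0.5378, -0.1889, 0.25]
eef_rot: [1.862, 1.818, -0.642]
contact_force: [-0.3, -0.1, -0.2]
gripper_width: 0.0701
finger_force: 0.0
```

Run:
```python
from h import *
s=state();print(s["tcp_pos"],s["joints"].round(2),s["contact_force"].round(1))
p,r=grasp_plan([.5345,-.2718,.0889],-.022,back=.09);delta(p,r*FL)
i,d,c,M=cam("wrist");beakers(i,cloud(d,c,M))
for n in("top","scene"):
  i,d,c,M=cam(n);print(n);beakers(i,cloud(d,c,M))
```

```text
[ 0.53781862 -0.18893402  0.24996801] [-0.5   0.46  0.5   1.9   0.56  0.96 -0.42] [-0.3 -0.1 -0.2]
[0.0593, -0.0016, 0.1027, 0.0001, 0.0017, -0.002]
3403 [249. 114.] topface h 0.1816 rect [ 534.7 -218.4] [82.2 44.3] 88.9 centre of top face [ 0.5347 -0.2705  0.0866]
4053 [366. 115.] topface h 0.1795 rect [ 651.4 -219.4] [80.1 45.3] 89.0 centre of top face [ 0.6514 -0.2707  0.0843]
top
448 [334. 178.] topface h 0.184 rect [ 652.9 -217.4] [82.2 43.5] 87.4 centre of top face [ 0.6529 -0.2705  0.0891]
443 [334. 217.] topface h 0.1829 rect [ 536.  -214.6] [81.3 43.3] 88.8 centre of top face [ 0.536  -0.2675  0.0892]
scene
520 [197. 163.] topface h 0.1801 rect [ 539.9 -217.5] [41.7 82.7] 1.2 centre of top face [ 0.5399 -0.2691  0.0855]
585 [174. 191.] topface h 0.1829 rect [ 655.1 -219.8] [41.1 86. ] 0.5 centre of top face [ 0.6551 -0.2723  0.0872]
```

drive_tool:
  series:
    - [0.02, -0.001, 0.035, 0, 0, 0]
    - [0.04, -0.001, 0.07, 0, 0, 0]
    - [0.0593, -0.0016, 0.1027, 0, 0, 0]
    - [0.0593, -0.0016, 0.1027, 0, 0, 0]
    - [0.0593, -0.0016, 0.1027, 0, 0, 0]

```text
t: 21.65
tcp_pos: [0.5355, -0.2058, 0.1328]
eef_rot: [1.859, 1.821, -0.645]
contact_force: [0.9, -0.1, 0.4]
gripper_width: 0.0703
finger_force: 0.0
```

Run:
```python
from h import *
s=state();print(s["tcp_pos"],s["joints"].round(2),s["contact_force"].round(1))
p,r=grasp_plan([.535,-.2705,.0887],-.02);delta(p,r*FL);print(p)
```

```text
[ 0.53551211 -0.20582678  0.13280283] [-0.46  0.66  0.49  1.96  0.58  0.72 -0.54] [ 0.9 -0.1  0.4]
[0.0018, 0.001, 0.0894, -0.002, 0.0035, -0.0002]
[ 0.53521627 -0.25968796  0.06141423]
```

drive_tool:
  series:
    - [0.001, 0, 0.03, 0, 0, 0]
    - [0.0018, 0.0005, 0.05, 0, 0, 0]
    - [0.0018, 0.0005, 0.065, 0, 0, 0]
    - [0.0018, 0.0005, 0.077, 0, 0, 0]
    - [0.0018, 0.0005, 0.086, 0, 0, 0]
    - [0.0018, 0.0005, 0.09, 0, 0, 0]
    - [0.0018, 0.0005, 0.09, 0, 0, 0]
    - [0.0018, 0.0005, 0.09, 0, 0, 0]

```text
t: 22.45
tcp_pos: [0.5352, -0.259, 0.0606]
eef_rot: [1.858, 1.822, -0.642]
contact_force: [0.3, -0.1, 0.3]
gripper_width: 0.0709
finger_force: 0.0
```

drive_tool:
  series:
    - [0, 0, 0, 0, 0, 0]
    - [0, 0, 0, 0, 0, 0]
    - [0, 0, 0, 0, 0, 0]
    - [0, 0, 0, 0, 0, 0]
    - [0, 0, 0, 0, 0, 0]
  claw: -1
  squeeze: 35

```text
t: 22.95
tcp_pos: [0.535, -0.2593, 0.0603]
eef_rot: [1.858, 1.822, -0.643]
contact_force: [0.2, -0.1, 1.5]
gripper_width: 0.0437
finger_force: 38.7
```

```bash
cat >> h.py <<'E'
def place_plan(C,psi,tcp_g,rot_g,peg,yaw=.1115,h=0.0):
    """TCP pose putting the held beaker inverted over peg, rim h above plate. tcp_g,rot_g = TCP at the grasp"""
    Z=R.from_rotvec([0,0,psi]); g=np.radians(22)
    n=Z.apply([0,-np.sin(g),np.cos(g)]);e=Z.apply([0,np.cos(g),np.sin(g)])
    base=np.array(C)-.022*n+.04*e
    Q=R.from_rotvec([0,0,yaw])*R.from_rotvec([np.radians(68),0,0])*Z.inv()
    return np.r_[peg,.106+h]+Q.apply(np.array(tcp_g)-base),Q*rot_g
E
cat > b2.py <<'E'
from h import *
C=[.535,-.2705,.0887];psi=-.02;tg=[.535,-.2593,.0603];rg=R.from_rotvec([1.858,1.822,-.643]);peg=[.5271,.1673]
E
python3 - <<'E'
from b2 import *
p0,r0=pose()
delta([.535,-.20,.24],r0)
p,r=place_plan(C,psi,tg,rg,peg,h=.09);print(p,r.as_rotvec(),r.apply([0,0,1]),(r0.inv()*r).as_rotvec())
E
```

```text
[-0.0643, -0.0013, -0.178, 0.0, 0.0, 0.0]
[0.52592864 0.1757489  0.15574356] [-1.80742955 -2.02251074 -0.4818567 ] [-0.05582595  0.49475286 -0.86723876] [-0.01072178  1.18490871 -0.14003761]
```

drive_tool:
  series:
    - [-0.007, 0, -0.02, 0, 0, 0]
    - [-0.02, 0, -0.055, 0, 0, 0]
    - [-0.035, 0, -0.095, 0, 0, 0]
    - [-0.05, 0, -0.135, 0, 0, 0]
    - [-0.064, -0.001, -0.178, 0, 0, 0]
    - [-0.064, -0.001, -0.178, 0, 0, 0]
    - [-0.064, -0.001, -0.178, 0, 0, 0]

```text
t: 23.65
tcp_pos: [0.5354, -0.1993, 0.2399]
eef_rot: [1.859, 1.822, -0.641]
contact_force: [-0.2, -0.0, -1.3]
gripper_width: 0.0437
finger_force: 38.9
```

Run:
```python
from b2 import *
s=state();print(s["tcp_pos"],s["joints"].round(2),s["contact_force"].round(1),s["gripper_width"])
p,r=place_plan(C,psi,tg,rg,peg,h=.12);delta(p,r)
```

```text
[ 0.53536146 -0.19931282  0.23990963] [-0.48  0.47  0.5   1.91  0.57  0.93 -0.42] [-0.2 -0.  -1.3] 0.04370446921306664
[0.3285, -0.0169, -0.1885, -0.0094, 1.1838, -0.1397]
```

drive_tool:
  series:
    - [0.03, -0.002, -0.02, -0.001, 0.1, -0.012]
    - [0.0657, -0.0034, -0.0377, -0.002, 0.237, -0.028]
    - [0.1, -0.005, -0.057, -0.003, 0.36, -0.042]
    - [0.1314, -0.0068, -0.0754, -0.004, 0.474, -0.056]
    - [0.164, -0.0085, -0.094, -0.005, 0.592, -0.07]
    - [0.197, -0.01, -0.113, -0.006, 0.71, -0.084]
    - [0.23, -0.012, -0.132, -0.007, 0.829, -0.098]
    - [0.263, -0.0135, -0.151, -0.008, 0.947, -0.112]
    - [0.296, -0.015, -0.17, -0.009, 1.07, -0.126]
    - [0.3285, -0.017, -0.1885, -0.0094, 1.184, -0.14]
    - [0.3285, -0.017, -0.1885, -0.0094, 1.184, -0.14]
    - [0.3285, -0.017, -0.1885, -0.0094, 1.184, -0.14]
    - [0.3285, -0.017, -0.1885, -0.0094, 1.184, -0.14]
    - [0.3285, -0.017, -0.1885, -0.0094, 1.184, -0.14]

```text
t: 25.05
tcp_pos: [0.526, 0.1745, 0.1852]
eef_rot: [-1.81, -2.023, -0.479]
contact_force: [0.2, -0.2, -1.1]
gripper_width: 0.0436
finger_force: 38.7
```

Run:
```python
from b2 import *
s=state();print(s["tcp_pos"],s["joints"].round(2),s["contact_force"].round(1),s["gripper_width"])
p,r=place_plan(C,psi,tg,rg,peg,h=.12);delta(p,r)
img,d,c,M=cam("scene");P=cloud(d,c,M)
np.savez("s7.npz",img=img,P=P)
for nm,X in dict(peg2=[*peg,.081],peg1=[.5371,.0779,.081]).items(): print(nm,project(X,c,M)[0].round(1))
cv2.imwrite("pics/s7.png",cv2.resize(img[120:320,230:480],(750,600),interpolation=cv2.INTER_CUBIC))
```

```text
[0.52598781 0.1745098  0.18521274] [-0.04  0.48 -0.08  1.89 -0.64  0.89  0.44] [ 0.2 -0.2 -1.1] 0.043626707699694914
[0.0013, 0.0001, 0.0002, -0.0006, 0.0024, -0.0014]
peg2 [342.  210.3]
peg1 [308.4 201.3]
```

View pics/s7.png

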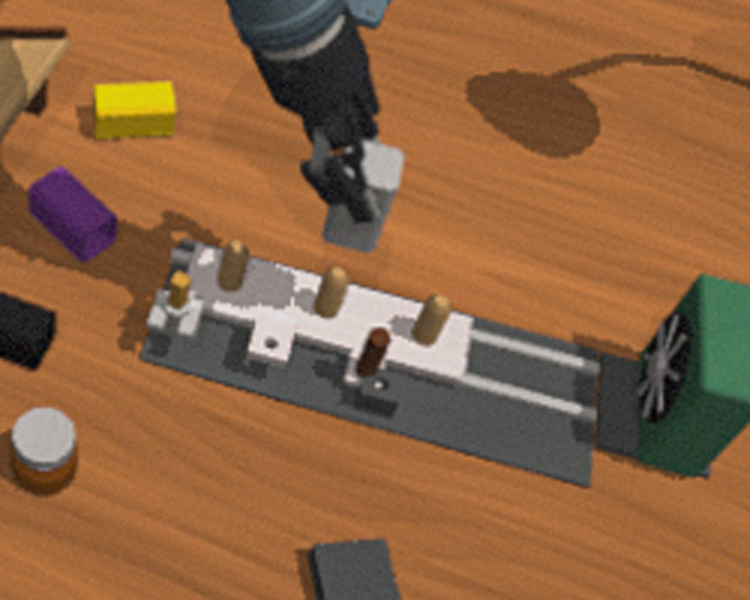

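The beaker is held upside down over peg 2 (crop px (332,285)), and the pin still sits in the notch at (180,295). I'll compare beaker and peg positions in this one camera.

Run:
```python
from b2 import *
q=np.load("s7.npz");P=q["P"];img=q["img"]
hsv=cv2.cvtColor(img,cv2.COLOR_BGR2HSV)
m=(hsv[...,1]<50)&(hsv[...,2]>130)&(P[...,2]>.21)&(P[...,2]<.24)&(abs(P[...,0]-.53)<.05)&(abs(P[...,1]-.17)<.05)
X=P[m].astype(np.float32);print(len(X),X.mean(0),cv2.minAreaRect(X[:,:2]*1000))
A=np.c_[X[:,:2],np.ones(len(X))];print("tilt",np.linalg.lstsq(A,X[:,2],rcond=None)[0])
for y in(.079,.168,.257):
    m=(P[...,2]>.076)&(P[...,2]<.085)&(abs(P[...,1]-y)<.02)&(abs(P[...,0]-.53)<.025);print(m.sum(),P[m].mean(0))
```

```text
170 [0.5283115  0.17273381 0.2244952 ] ((527.4862670898438, 168.2733917236328), (53.76749801635742, 40.636783599853516), 17.41852569580078)
tilt [ 0.06057519 -0.0407479   0.19953119]
28 [0.53941039 0.07858288 0.07943453]
27 [0.52870973 0.16811605 0.07965765]
31 [0.51956187 0.25734316 0.07899171]
```

Run:
```python
from b2 import *
for h in(.06,.005,.0):
    p,r=place_plan(C,psi,tg,rg,peg,h=h);delta(p,r)
```

```text
[-0.0287, 0.0001, 0.0523, -0.0004, 0.002, -0.001]
[-0.056, 0.0001, 0.1001, -0.0004, 0.002, -0.001]
[-0.0585, 0.0001, 0.1044, -0.0004, 0.002, -0.001]
```

drive_tool:
  series:
    - [-0.01, 0, 0.02, 0, 0.002, 0]
    - [-0.02, 0, 0.037, 0, 0.002, 0]
    - [-0.0287, 0, 0.0523, 0, 0.002, 0]
    - [-0.036, 0, 0.065, 0, 0.002, 0]
    - [-0.042, 0, 0.076, 0, 0.002, 0]
    - [-0.048, 0, 0.086, 0, 0.002, 0]
    - [-0.053, 0, 0.095, 0, 0.002, 0]
    - [-0.056, 0, 0.1, 0, 0.002, 0]
    - [-0.056, 0, 0.1, 0, 0.002, 0]
    - [-0.056, 0, 0.1, 0, 0.002, 0]

```text
t: 26.1
tcp_pos: [0.5256, 0.1764, 0.0708]
eef_rot: [-1.807, -2.02, -0.482]
contact_force: [-0.2, 0.2, -1.0]
gripper_width: 0.0438
finger_force: 38.7
```

Run:
```python
from b2 import *
s=state();print(s["tcp_pos"],s["contact_force"].round(1),s["gripper_width"])
p,r=place_plan(C,psi,tg,rg,peg,h=-.003);delta(p,r)
```

```text
[0.52559927 0.17640924 0.07076793] [-0.2  0.2 -1. ] 0.04375214317929711
[-0.0046, 0.0003, 0.0066, -0.0009, -0.0014, -0.001]
```

drive_tool:
  series:
    - [-0.001, 0, 0.0017, 0, 0, 0]
    - [-0.002, 0, 0.0035, 0, 0, 0]
    - [-0.0025, 0, 0.0043, 0, 0, 0]
    - [-0.0025, 0, 0.0043, 0, 0, 0]
    - [-0.0025, 0, 0.0043, 0, 0, 0]

```text
t: 26.6
tcp_pos: [0.5258, 0.1767, 0.0674]
eef_rot: [-1.805, -2.02, -0.484]
contact_force: [-4.1, -3.8, 14.2]
gripper_width: 0.044
finger_force: 40.5
```

drive_tool:
  series:
    - [0.0005, 0, -0.001, 0, 0, 0]
    - [0.0005, 0, -0.001, 0, 0, 0]

```text
t: 26.8
tcp_pos: [0.5258, 0.1764, 0.0675]
eef_rot: [-1.807, -2.021, -0.483]
contact_force: [-1.5, -2.1, 7.3]
gripper_width: 0.0436
finger_force: 39.6
```

drive_tool:
  series:
    - [0, 0, 0, 0, 0, 0]
    - [0, 0, 0, 0, 0, 0]
    - [0, 0, 0, 0, 0, 0]
    - [0, 0, 0, 0, 0, 0]
    - [0, 0, -0.015, 0, 0, 0]
    - [0, 0, -0.035, 0, 0, 0]
    - [0, 0, -0.06, 0, 0, 0]
    - [0, 0, -0.09, 0, 0, 0]
    - [0, 0, -0.12, 0, 0, 0]
    - [0, 0, -0.15, 0, 0, 0]
    - [0, 0, -0.15, 0, 0, 0]
  claw: 0.65

```text
t: 27.9
tcp_pos: [0.5369, 0.0986, 0.2006]
eef_rot: [-1.814, -2.023, -0.488]
contact_force: [0.0, -0.4, 0.1]
gripper_width: 0.0705
finger_force: 0.0
```

Run:
```python
from b2 import *
s=state();print(s["tcp_pos"],s["contact_force"].round(1),s["gripper_width"])
img,d,c,M=cam("scene");P=cloud(d,c,M)
hsv=cv2.cvtColor(img,cv2.COLOR_BGR2HSV)
m=(hsv[...,1]<60)&(hsv[...,2]>110)&(abs(P[...,2]-.105)<.006)&(abs(P[...,0]-.53)<.05)&(abs(P[...,1]-.17)<.05)
X=P[m].astype(np.float32);print(len(X),X.mean(0),cv2.minAreaRect(X[:,:2]*1000))
print(np.linalg.lstsq(np.c_[X[:,:2],np.ones(len(X))],X[:,2],rcond=None)[0])
beakers(img,P)
img,d,c,M=cam("top");beakers(img,cloud(d,c,M))
# pregrasp for the other
C1=[.652,-.2718,.0885]
p,r=grasp_plan(C1,-.02,back=.12);delta(p+[0,0,.06],r*FL)
cv2.imwrite("pics/t8.png",cv2.resize(img[150:300,60:370],(800,387),interpolation=cv2.INTER_CUBIC))
```

```text
[0.53692043 0.09863494 0.20062706] [ 0.  -0.4  0.1] 0.0704640545646927
241 [0.52947724 0.1683957  0.10644639] ((528.6323852539062, 168.197998046875), (44.46657943725586, 43.3603401184082), 6.0602192878723145)
[-0.00590955 -0.00913261  0.11111327]
588 [174. 191.] topface h 0.1821 rect [ 652.8 -218.9] [82.3 45.9] 88.5 centre of top face [ 0.6528 -0.2712  0.0868]
446 [334. 178.] topface h 0.184 rect [ 652.7 -217.4] [82.5 42.7] 89.2 centre of top face [ 0.6527 -0.2705  0.0891]
[-0.2509, 0.0867, -0.1654, 0.0095, -1.1833, 0.1387]
```

View pics/t8.png

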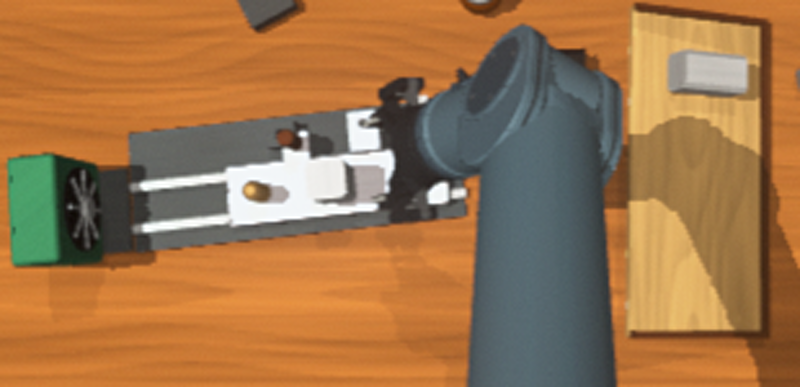

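Beaker on peg 2 is seated flat (base at 106.4 mm, tilt <1°), at crop px (328,180). The other one is unmoved on the board at (710,73).

drive_tool:
  series:
    - [-0.01, 0, -0.04, 0, 0, 0]
    - [-0.03, 0.01, -0.06, 0.001, -0.13, 0.015]
    - [-0.055, 0.02, -0.075, 0.002, -0.26, 0.03]
    - [-0.08, 0.03, -0.09, 0.003, -0.39, 0.046]
    - [-0.105, 0.04, -0.1, 0.004, -0.52, 0.061]
    - [-0.13, 0.05, -0.115, 0.005, -0.65, 0.076]
    - [-0.16, 0.06, -0.13, 0.006, -0.78, 0.091]
    - [-0.19, 0.07, -0.14, 0.007, -0.91, 0.107]
    - [-0.22, 0.08, -0.15, 0.008, -1.04, 0.122]
    - [-0.2509, 0.0867, -0.1654, 0.0095, -1.183, 0.139]
    - [-0.2509, 0.0867, -0.1654, 0.0095, -1.183, 0.139]
    - [-0.2509, 0.0867, -0.1654, 0.0095, -1.183, 0.139]
    - [-0.2509, 0.0867, -0.1654, 0.0095, -1.183, 0.139]
    - [-0.2509, 0.0867, -0.1654, 0.0095, -1.183, 0.139]

```text
t: 29.4
tcp_pos: [0.6536, -0.1865, 0.2156]
eef_rot: [1.862, 1.825, -0.638]
contact_force: [0.2, 0.2, -0.5]
gripper_width: 0.0701
finger_force: 0.0
```

Run:
```python
from h import *
s=state();print(s["tcp_pos"],s["joints"].round(2),s["contact_force"].round(1))
i,d,c,M=cam("wrist");beakers(i,cloud(d,c,M))
i,d,c,M=cam("scene");beakers(i,cloud(d,c,M))
C1=[.6518,-.2718,.0887]
p,r=grasp_plan(C1,-.02,back=.08);delta(p,r*FL)
p,r=grasp_plan(C1,-.02);delta(p,r*FL);print(p)
```

```text
[ 0.65364928 -0.18654269  0.21562106] [-0.41  0.69  0.48  1.6   0.44  0.99 -0.31] [ 0.2  0.2 -0.5]
3516 [250. 142.] topface h 0.1806 rect [ 651.9 -221.1] [82.9 44.6] 89.0 centre of top face [ 0.6519 -0.2726  0.0846]
584 [174. 192.] topface h 0.1825 rect [ 656.1 -220.2] [85.2 38.6] 88.7 centre of top face [ 0.6561 -0.2726  0.0867]
[0.0361, -0.0002, 0.0873, 0.0, -0.0023, -0.0]
[0.0359, -0.0002, 0.1673, 0.0, -0.0023, -0.0]
[ 0.65201627 -0.26098796  0.06141423]
```

Position consistent; going in and gripping.

drive_tool:
  series:
    - [0.018, 0, 0.04, 0, 0, 0]
    - [0.036, 0, 0.08, 0, 0, 0]
    - [0.036, 0, 0.1, 0, 0, 0]
    - [0.036, 0, 0.12, 0, 0, 0]
    - [0.036, 0, 0.138, 0, 0, 0]
    - [0.036, 0, 0.152, 0, 0, 0]
    - [0.036, 0, 0.162, 0, 0, 0]
    - [0.036, 0, 0.168, 0, 0, 0]
    - [0.036, 0, 0.168, 0, 0, 0]
    - [0.036, 0, 0.168, 0, 0, 0]

```text
t: 30.5
tcp_pos: [0.6525, -0.261, 0.0604]
eef_rot: [1.859, 1.825, -0.64]
contact_force: [-0.2, -0.5, 0.7]
gripper_width: 0.0707
finger_force: 0.0
```

drive_tool:
  series:
    - [0, 0, 0, 0, 0, 0]
    - [0, 0, 0, 0, 0, 0]
    - [0, 0, 0, 0, 0, 0]
    - [0, 0, 0, 0, 0, 0]
    - [0, 0, 0, 0, 0, 0]
  claw: -1
  squeeze: 35

```text
t: 31.0
tcp_pos: [0.6523, -0.2613, 0.0603]
eef_rot: [1.859, 1.825, -0.64]
contact_force: [1.4, 0.8, 2.0]
gripper_width: 0.0434
finger_force: 38.6
```

drive_tool:
  series:
    - [-0.007, 0, -0.02, 0, 0, 0]
    - [-0.02, 0, -0.055, 0, 0, 0]
    - [-0.035, 0, -0.095, 0, 0, 0]
    - [-0.05, 0, -0.135, 0, 0, 0]
    - [-0.064, -0.001, -0.178, 0, 0, 0]
    - [-0.064, -0.001, -0.178, 0, 0, 0]
    - [-0.064, -0.001, -0.178, 0, 0, 0]

```text
t: 31.7
tcp_pos: [0.6526, -0.2018, 0.2402]
eef_rot: [1.86, 1.825, -0.639]
contact_force: [-0.5, -0.3, -1.3]
gripper_width: 0.0435
finger_force: 38.6
```

```bash
cat > b1.py <<'E'
from h import *
C=[.6518,-.2718,.0887];psi=-.02;tg=[.6523,-.2613,.0603];rg=R.from_rotvec([1.859,1.825,-.640]);peg=[.5373,.0779]
E
python3 - <<'E'
from b1 import *
p,r=place_plan(C,psi,tg,rg,peg,h=.12);print(p);delta(p,r)
E
```

```text
[0.5366681  0.08614926 0.18510393]
[0.2593, -0.1214, -0.132, -0.0106, 1.1842, -0.1392]
```

drive_tool:
  series:
    - [0.02, -0.012, -0.013, -0.001, 0.1, -0.012]
    - [0.052, -0.024, -0.027, -0.002, 0.237, -0.028]
    - [0.078, -0.036, -0.04, -0.003, 0.36, -0.042]
    - [0.104, -0.049, -0.053, -0.004, 0.474, -0.056]
    - [0.13, -0.061, -0.066, -0.005, 0.592, -0.07]
    - [0.156, -0.073, -0.079, -0.006, 0.71, -0.084]
    - [0.182, -0.085, -0.092, -0.007, 0.829, -0.098]
    - [0.207, -0.097, -0.106, -0.008, 0.947, -0.112]
    - [0.233, -0.109, -0.119, -0.01, 1.07, -0.126]
    - [0.2593, -0.1214, -0.132, -0.0106, 1.184, -0.139]
    - [0.2593, -0.1214, -0.132, -0.0106, 1.184, -0.139]
    - [0.2593, -0.1214, -0.132, -0.0106, 1.184, -0.139]
    - [0.2593, -0.1214, -0.132, -0.0106, 1.184, -0.139]
    - [0.2593, -0.1214, -0.132, -0.0106, 1.184, -0.139]

```text
t: 33.1
tcp_pos: [0.5373, 0.0853, 0.1849]
eef_rot: [-1.807, -2.023, -0.483]
contact_force: [-0.1, 0.9, -1.9]
gripper_width: 0.0436
finger_force: 38.5
```

Run:
```python
from b1 import *
s=state();print(s["tcp_pos"],s["contact_force"].round(1),s["gripper_width"])
img,d,c,M=cam("scene");P=cloud(d,c,M)
hsv=cv2.cvtColor(img,cv2.COLOR_BGR2HSV)
m=(hsv[...,1]<50)&(hsv[...,2]>130)&(P[...,2]>.217)&(P[...,2]<.235)&(abs(P[...,0]-.54)<.05)&(abs(P[...,1]-.08)<.05)
X=P[m].astype(np.float32);print(len(X),X.mean(0),cv2.minAreaRect(X[:,:2]*1000))
m=(P[...,2]>.076)&(P[...,2]<.085)&(abs(P[...,1]-.079)<.02)&(abs(P[...,0]-.53)<.025);print(m.sum(),P[m].mean(0))
for h in(.06,.005):
    p,r=place_plan(C,psi,tg,rg,peg,h=h);delta(p,r)
```

```text
[0.53728794 0.08529104 0.18492067] [-0.1  0.9 -1.9] 0.04360715445037602
187 [0.5384965  0.08195318 0.2230183 ] ((538.97607421875, 76.75372314453125), (50.68856430053711, 44.01740646362305), 15.480019569396973)
27 [0.53952681 0.07863932 0.07954401]
[-0.0292, -0.0004, 0.0522, -0.0001, 0.0027, -0.0004]
[-0.0566, -0.0005, 0.0999, -0.0001, 0.0027, -0.0004]
```

drive_tool:
  series:
    - [-0.01, 0, 0.02, 0, 0.002, 0]
    - [-0.02, 0, 0.037, 0, 0.002, 0]
    - [-0.029, -0.0004, 0.052, 0, 0.002, 0]
    - [-0.036, -0.0005, 0.065, 0, 0.002, 0]
    - [-0.042, -0.0005, 0.076, 0, 0.002, 0]
    - [-0.048, -0.0005, 0.086, 0, 0.002, 0]
    - [-0.053, -0.0005, 0.095, 0, 0.002, 0]
    - [-0.0566, -0.0005, 0.1, 0, 0.002, 0]
    - [-0.0566, -0.0005, 0.1, 0, 0.002, 0]
    - [-0.0566, -0.0005, 0.1, 0, 0.002, 0]

```text
t: 34.15
tcp_pos: [0.536, 0.0863, 0.0697]
eef_rot: [-1.805, -2.019, -0.485]
contact_force: [0.2, 0.0, -1.6]
gripper_width: 0.0435
finger_force: 38.4
```

drive_tool:
  series:
    - [-0.001, 0, 0.0017, 0, 0, 0]
    - [-0.002, 0, 0.0035, 0, 0, 0]
    - [-0.0025, 0, 0.0043, 0, 0, 0]
    - [-0.0025, 0, 0.0043, 0, 0, 0]
    - [-0.0025, 0, 0.0043, 0, 0, 0]

```text
t: 34.65
tcp_pos: [0.5362, 0.0874, 0.0683]
eef_rot: [-1.802, -2.019, -0.489]
contact_force: [-7.3, -4.3, 28.5]
gripper_width: 0.0439
finger_force: 41.7
```

drive_tool:
  series:
    - [0.0005, 0, -0.001, 0, 0, 0]
    - [0.001, 0, -0.002, 0, 0, 0]
    - [0.001, 0, -0.002, 0, 0, 0]

```text
t: 34.95
tcp_pos: [0.5362, 0.0872, 0.0684]
eef_rot: [-1.803, -2.02, -0.487]
contact_force: [-2.6, -0.5, 10.7]
gripper_width: 0.0436
finger_force: 39.5
```

drive_tool:
  series:
    - [0, 0, 0, 0, 0, 0]
    - [0, 0, 0, 0, 0, 0]
    - [0, 0, 0, 0, 0, 0]
    - [0, 0, 0, 0, 0, 0]
    - [0, 0, -0.015, 0, 0, 0]
    - [0, 0, -0.035, 0, 0, 0]
    - [0, 0, -0.06, 0, 0, 0]
    - [0, 0, -0.09, 0, 0, 0]
    - [0, 0, -0.12, 0, 0, 0]
    - [0, 0, -0.15, 0, 0, 0]
    - [0, 0, -0.18, 0, 0, 0]
    - [0, 0, -0.18, 0, 0, 0]
  claw: 0.5

```text
t: 36.15
tcp_pos: [0.5485, -0.0072, 0.2266]
eef_rot: [-1.813, -2.022, -0.49]
contact_force: [0.3, -0.3, 0.4]
gripper_width: 0.0639
finger_force: 0.0
```

Run:
```python
from b1 import *
s=state();print(s["tcp_pos"],s["contact_force"].round(1),s["gripper_width"])
img,d,c,M=cam("scene");P=cloud(d,c,M)
hsv=cv2.cvtColor(img,cv2.COLOR_BGR2HSV)
for x,y in((.538,.079),(.528,.168)):
    m=(hsv[...,1]<60)&(hsv[...,2]>110)&(abs(P[...,2]-.106)<.008)&(abs(P[...,0]-x)<.04)&(abs(P[...,1]-y)<.04)
    X=P[m].astype(np.float32);print(len(X),X.mean(0),cv2.minAreaRect(X[:,:2]*1000))
    print(np.linalg.lstsq(np.c_[X[:,:2],np.ones(len(X))],X[:,2],rcond=None)[0])
delta([.5771,.2179,.20],down(.111+np.pi)); delta([.5771,.2179,.20],down(.111))
cv2.imwrite("pics/s9.png",cv2.resize(img[120:320,230:480],(750,600),interpolation=cv2.INTER_CUBIC))
```

```text
[ 0.54848249 -0.00720743  0.22663101] [ 0.3 -0.3  0.4] 0.06386022992104012
230 [0.5399925  0.07932426 0.10639177] ((538.4537963867188, 78.72892761230469), (44.82860565185547, 43.056976318359375), 5.527637958526611)
[-0.00280836 -0.01552615  0.10913987]
240 [0.5293704  0.16970342 0.10644044] ((527.5965576171875, 169.2708282470703), (45.064571380615234, 43.897377014160156), 6.679715156555176)
[-0.02110016 -0.00132839  0.11783565]
[0.1771, 0.054, 0.1309, 0.4127, -0.4071, -1.5324]
[0.1771, 0.054, 0.1309, -0.407, -0.4126, 1.531]
```

View pics/s9.png

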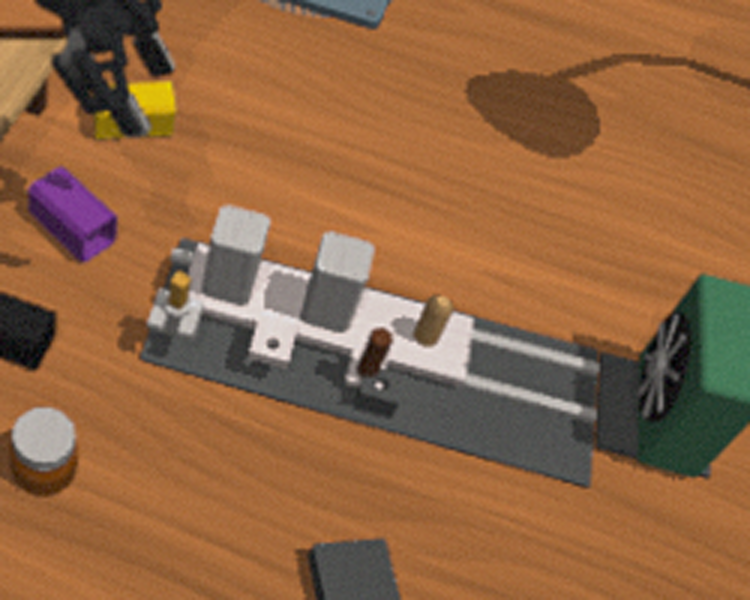

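Both beakers stand upside down at (240,255) and (343,280), base height 106.4 mm and level. The pin is parked at (180,295). Now to the grip at (375,350).

drive_tool:
  series:
    - [0.177, 0.054, 0.131, -0.407, -0.4126, 1.531]
    - [0.177, 0.054, 0.131, -0.407, -0.4126, 1.531]
    - [0.177, 0.054, 0.131, -0.407, -0.4126, 1.531]
    - [0.177, 0.054, 0.131, -0.407, -0.4126, 1.531]
    - [0.177, 0.054, 0.131, -0.407, -0.4126, 1.531]
    - [0.177, 0.054, 0.131, -0.407, -0.4126, 1.531]
    - [0.177, 0.054, 0.131, -0.407, -0.4126, 1.531]
    - [0.177, 0.054, 0.131, -0.407, -0.4126, 1.531]
    - [0.177, 0.054, 0.131, -0.407, -0.4126, 1.531]
    - [0.177, 0.054, 0.131, -0.407, -0.4126, 1.531]
    - [0.177, 0.054, 0.131, -0.407, -0.4126, 1.531]
    - [0.177, 0.054, 0.131, -0.407, -0.4126, 1.531]
    - [0.177, 0.054, 0.131, -0.407, -0.4126, 1.531]
    - [0.177, 0.054, 0.131, -0.407, -0.4126, 1.531]
    - [0.177, 0.054, 0.131, -0.407, -0.4126, 1.531]
  claw: 0.2

```text
t: 37.7
tcp_pos: [0.5748, 0.2195, 0.1977]
eef_rot: [-3.134, -0.179, 0.007]
contact_force: [0.4, 0.3, -0.2]
gripper_width: 0.0512
finger_force: 0.0
```

Run:
```python
from h import *
s=state();print(s["tcp_pos"],s["joints"].round(2),s["gripper_width"])
img,d,c,M=cam("wrist");P=cloud(d,c,M)
m=(abs(P[...,2]-.0835)<.002)&(abs(P[...,0]-.576)<.02)&(abs(P[...,1]-.218)<.02);print(m.sum(),P[m].mean(0))
delta([.5765,.2179,.0535],down(.111))
```

```text
[0.5747612  0.21947112 0.19773531] [-0.76  0.55  0.46  1.68 -0.29  0.98 -1.66] 0.051244546562761506
385 [0.57577077 0.21897828 0.08356994]
[0.002, 0.0021, 0.1444, -0.0028, 0.0042, 0.0027]
```

drive_tool:
  series:
    - [0.002, 0.002, 0.03, -0.003, 0.004, 0.003]
    - [0.002, 0.002, 0.065, -0.003, 0.004, 0.003]
    - [0.002, 0.002, 0.095, -0.003, 0.004, 0.003]
    - [0.002, 0.002, 0.12, -0.003, 0.004, 0.003]
    - [0.002, 0.002, 0.136, -0.003, 0.004, 0.003]
    - [0.002, 0.002, 0.144, -0.003, 0.004, 0.003]
    - [0.002, 0.002, 0.144, -0.003, 0.004, 0.003]
    - [0.002, 0.002, 0.144, -0.003, 0.004, 0.003]

```text
t: 38.55
tcp_pos: [0.5776, 0.2187, 0.055]
eef_rot: [-3.137, -0.173, -0.003]
contact_force: [0.4, 0.4, -0.1]
gripper_width: 0.0512
finger_force: 0.0
```

drive_tool:
  series:
    - [0, 0, 0, 0, 0, 0]
    - [0, 0, 0, 0, 0, 0]
    - [0, 0, 0, 0, 0, 0]
    - [0, 0, 0, 0, 0, 0]
    - [0, 0, 0, 0, 0, 0]
    - [0, 0, 0, 0, 0, 0]
  claw: -1
  squeeze: 40

```text
t: 39.15
tcp_pos: [0.5774, 0.219, 0.0551]
eef_rot: [-3.136, -0.174, -0.002]
contact_force: [-0.7, -0.5, 6.0]
gripper_width: 0.0183
finger_force: 38.9
```

drive_tool:
  series:
    - [0, -0.004, 0, 0, 0, 0]
    - [0, -0.01, 0, 0, 0, 0]
    - [0, -0.018, 0, 0, 0, 0]
    - [0, -0.026, 0, 0, 0, 0]
    - [0, -0.035, 0, 0, 0, 0]
    - [0, -0.044, 0, 0, 0, 0]
    - [0, -0.053, 0, 0, 0, 0]
    - [0, -0.062, 0, 0, 0, 0]
    - [0, -0.071, 0, 0, 0, 0]
    - [0, -0.079, 0, 0, 0, 0]
    - [0, -0.086, 0, 0, 0, 0]
    - [0, -0.092, 0, 0, 0, 0]
    - [0, -0.096, 0, 0, 0, 0]
    - [0, -0.099, 0, 0, 0, 0]
    - [0, -0.101, 0, 0, 0, 0]
    - [0, -0.103, 0, 0, 0, 0]
    - [0, -0.104, 0, 0, 0, 0]
    - [0, -0.104, 0, 0, 0, 0]

```text
t: 40.95
tcp_pos: [0.5663, 0.3175, 0.055]
eef_rot: [3.132, 0.169, 0.0]
contact_force: [-2.7, -9.9, 11.7]
gripper_width: 0.0188
finger_force: 39.8
```

drive_tool:
  series:
    - [0, -0.001, 0, 0, 0, 0]
    - [0, -0.002, 0, 0, 0, 0]
    - [0, -0.002, 0, 0, 0, 0]
    - [0, -0.002, 0, 0, 0, 0]

```text
t: 41.35
tcp_pos: [0.5663, 0.3174, 0.055]
eef_rot: [3.13, 0.167, -0.001]
contact_force: [-3.9, -14.3, 13.2]
gripper_width: 0.019
finger_force: 40.1
```

drive_tool:
  series:
    - [0, 0.003, 0, 0, 0, 0]
    - [0, 0.003, 0, 0, 0, 0]
    - [0, 0.003, 0, 0, 0, 0]
    - [0, 0.003, 0, 0, 0, 0]
    - [0, 0.003, -0.02, 0, 0, 0]
    - [0, 0.003, -0.05, 0, 0, 0]
    - [0, 0.003, -0.09, 0, 0, 0]
    - [0, 0.003, -0.13, 0, 0, 0]
    - [0, 0.003, -0.17, 0, 0, 0]
    - [0, 0.003, -0.17, 0, 0, 0]
  claw: 0.2

```text
t: 42.35
tcp_pos: [0.5686, 0.3229, 0.2302]
eef_rot: [-3.132, -0.174, -0.015]
contact_force: [-0.6, 0.7, -0.5]
gripper_width: 0.0511
finger_force: 0.0
```

Run:
```python
from h import *
s=state();print(s["tcp_pos"],s["contact_force"].round(1),s["gripper_width"])
img,d,c,M=cam("wrist");P=cloud(d,c,M)
m=(abs(P[...,2]-.0835)<.002)&(abs(P[...,0]-.565)<.025)&(abs(P[...,1]-.318)<.025);print("grip",m.sum(),P[m].mean(0))
img,d,c,M=cam("scene");P=cloud(d,c,M)
hsv=cv2.cvtColor(img,cv2.COLOR_BGR2HSV)
for x,y in((.528,.178),(.518,.267)):
    m=(hsv[...,1]<60)&(hsv[...,2]>110)&(abs(P[...,2]-.106)<.008)&(abs(P[...,0]-x)<.04)&(abs(P[...,1]-y)<.04)
    X=P[m].astype(np.float32);print(len(X),X.mean(0),cv2.minAreaRect(X[:,:2]*1000))
m=(P[...,2]>.095)&(P[...,2]<.104)&(abs(P[...,0]-.606)<.02)&(abs(P[...,1]-.05)<.02);print("pin",m.sum(),P[m].mean(0))
cv2.imwrite("pics/s10.png",cv2.resize(img,(800,600),interpolation=cv2.INTER_CUBIC))
```

```text
[0.56863693 0.32291617 0.23017487] [-0.6  0.7 -0.5] 0.051118864344718164
grip 299 [0.56472726 0.31708974 0.08348681]
216 [0.5271188  0.17677094 0.10631137] ((527.4734497070312, 176.4495391845703), (45.170692443847656, 42.77822494506836), 2.1247971057891846)
240 [0.51815367 0.26712957 0.1062137 ] ((518.4833984375, 266.9082336425781), (45.09635543823242, 43.28858947753906), 7.019902229309082)
pin 31 [0.60832644 0.05000339 0.10043689]
```

View pics/s10.png

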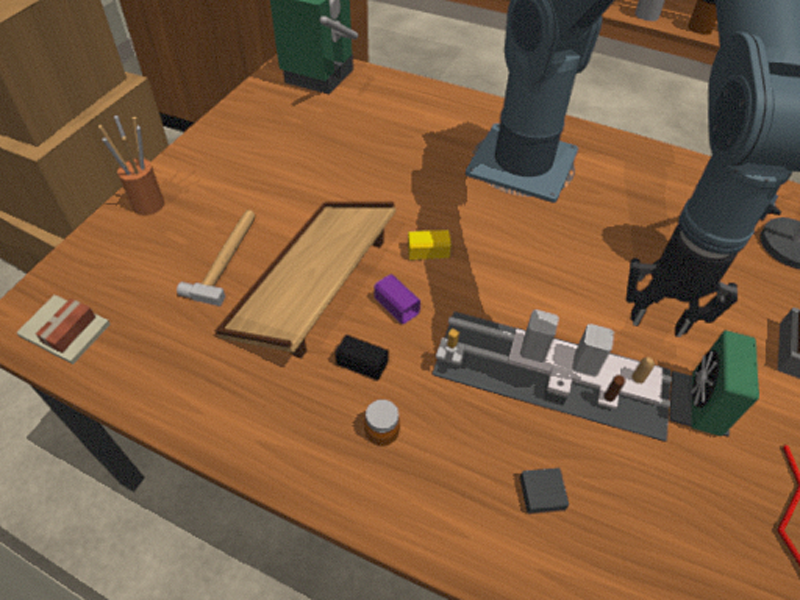

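The carriage is back at its start position by the blower. Both beakers are level at (542,335) and (594,350), the pin is parked at (453,345), the board is empty, and the hammer, jar and block are untouched.

```bash
python3 -c "from rig import sign_off; print(sign_off())"
```

```text
the job is handed in; nothing more can be done
None
```

The job is done and handed in: the pin is parked in the notch, both silver beakers stand upside down and flat on their pegs, and the loaded carriage is back against the blower, with the hammer, jar and block undisturbed.

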